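Build the drip coffee maker up on the spotted mug

TASK

The steel drip coffee maker has been washed and lies about in parts: build it up on the white spotted mug for the next cup, letting go of each part before fetching the next: first the flanged plate, its ring in the mug's mouth; then the open chamber, its foot in the plate's collar; then the press on the chamber's floor, knob up; last the lid over the chamber's rim, black knob up. Every part must sit level and fully home. Leave the mug standing where it is, and do not shift or tip the sugar canister.

Things in the scene. Friction and masses are not known exactly. Their poses are not given: they have to be found in the camera images.
- brew_plate: Steel brew plate: flat flange 96 mm across (z 6 to 8.5 mm); on it a round collar, 62 mm outside, 57 mm inside, z 8.5 to 18.5 mm: lift it by the collar's outside. Under it a ring, 55 to 58 mm across, z 0 to 6 mm, goes loosely into the mug's mouth. Perforated middle. Origin: on the axis at the ring's underside; z up. Loose, 90 g, starts right way up, any yaw will do.
- chamber: Open steel cup, 60 mm outside, 55 inside, rim at z 56 mm, perforated floor at z 11 mm. Narrow foot (z 0 to 10 mm, 45 mm wide at the bottom, 50 at the top) goes into the plate's collar; home with its origin 8.5 mm above the plate's. Wire ears stick out 10 mm at its +x and -x at z 26 mm: close the fingers within 45 deg of its y. Origin: centre of the foot's underside; z up. Loose, about 130 g.
- press: Gravity press: perforated steel disc 46 mm across, 4 mm thick, with a thin upright stem and a round steel knob on top (14 mm across, z 45 to 57 mm). It drops loosely into the chamber and stands on its floor, the knob then above the rim. Origin: centre of the disc's underside; z up the stem. Loose, 80 g, starts standing on its disc; any yaw will do.
- brew_lid: Steel lid, 73 mm across: skirt z 0 to 11 mm (66 to 68 mm inside) goes over the chamber's rim, on which its inner shoulder (z 11 mm) rests: home with its origin 45 mm above the chamber's. Raised crown, top at z 30.5 mm; on it a round black knob 17 mm across, z 30.5 to 47 mm. Origin: centre of the skirt's lower edge; z up. Loose, 90 g, starts standing on its skirt; any yaw will do.
- mug: White mug with grey spots, body 82 mm across, 91 mm high, handle along its own -y. Origin: at the underside, in the middle of body and handle together; the axis of the body lies 16.5 mm from it along its +y. z up. A rest of coffee darkens its bottom. Loose, about 0.3 kg, upright, at any yaw.
- mug_mouth (a point): Centre of the mug's mouth, on the axis of its body at rim height, 91 mm above its underside. The mouth is open, about 68 mm wide inside. The plate is home when its flange lies on the rim, its origin 6 mm below this point.
- sugar: Sugar canister, a bystander: dark purple, square, 68 mm wide, 115 mm high with its brown wooden lid and knob. Loose, 0.25 kg, stands among the parts. Origin: centre of its underside; z up.

How it is judged:
By the outcome, as a careful person would: the job done as asked, in the order asked, and still so for the second after the job is handed in, with the robot touching nothing.
It also fails if it takes over 109 s, if anything falls off the work surface, if the arm or the gripper's body presses on something with over 40 N, if the wrist force passes 120 N, or if a joint passes its speed limit or range.

ROBOT

A 6-joint arm with a two-finger parallel gripper is mounted at the origin on a cart in front of the work surface, level with it; the furniture and walls round the work are solid. World frame = base frame: x ahead of the robot, y to its left, z up, the work surface at z = 0. Lengths are in mm, angles in rad, forces in N, time in s.
With the tool pointing down it reaches from about 250 to 775 mm from the base axis. Payload 4 kg.
Tool frame: the origin (TCP) lies midway between the tips of the shut fingers; the grasp point (between the pads) lies grip_point_offset behind it (grip_point_offset is the distance from the TCP to the grasp point, in mm); z points along the fingers, x is the direction in which the jaws open and shut, and the axes are right-handed (so a half turn about z gives the same grasp; the last joint's range is limited). The gripper opens to 94 mm and grips with 3 to 60 N. Pads are 16 mm wide; open, the fingers measure 119 mm over their backs; the gripper's body (75 mm by 177 mm) begins 78 mm behind the grasp point.
Start: joints at [-1.282, 0.087, 1.371, -0, 1.684, -0.103], TCP at [210.018, -508.343, 205.506] pointing down, gripper open.
Joint ranges: [-3.1, 3.1], [-0.76, 2.03], [0.27, 2.55], [-1.08, 4.22], [0.17, 2.65], [-2.57, 2.57]. Speed limits (rad/s): [2.79, 2.79, 3.14, 3.14, 3.14, 3.14].

INTERFACE

Orientations are given as [roll, pitch, yaw] about the fixed x, y, z axes, in that order (R = Rz(yaw) Ry(pitch) Rx(roll)).
In Python, from workcell import observe, read_camera, finish_job, grip_point_offset gives the robot as it stands.
- The arm moves only by the tool move_arm, never from a script. Its argument "targets" is a list of rows, each a list of 4 numbers: the shift along the tool's x, y, z in mm, then the turn about the tool's z in degrees. In form: [[tx, ty, tz, roll], ...]. A call has exactly 5 rows; each row shifts and turns the pose as measured when the row begins, along the tool's axes as they then stand; what a row does not reach is not made up. A row lasts 1/8 s, in which the tool goes at most 62.5 mm and 10.7 degrees, less where a joint would pass 70% of its speed; a pose out of reach is approached as far as the arm can. A call with a gripper value outside its range is refused whole. "hand" is the closure, from 0 (fully open) to 1 (shut), set as the call begins (left out, the last holds). The fingers move at their own pace and stop on an object; the grip force is fixed at half the most. Time passes only in rows, so rows that do not move let the fingers close, or fill a call up. It gives the time, the measured TCP pose, the force and the opening at its end, in the units of the state.
- observe(): the state, without advancing time (a new reading comes with each control period).
- read_camera(name): name is "scene" or "side" or "wrist"; returns a dict with "color" (420x560x3 uint8, red, green, blue), "fovy" (degrees; the focal length in pixels is half the picture's height over the tangent of half this angle, whatever the lens; pixels are square), "cx", "cy" (the principal point, pixels), "distortion" ([k1, k2, p1, p2, k3] as OpenCV has them; the pictures are not rectified), "rvec" (rotation vector, rad) and "tvec" (3), from world to camera coordinates, as OpenCV has them. Camera axes: x right, y down, z forward; pixel columns grow to the right and rows downward; lengths in mm; the calibration is good to about 2 mm. A picture is of the moment at which its call begins. There is no depth.
- finish_job(): hands the job in, once; it reports no verdict.
The state is a dict: "clock": time; "joint_pos": joint angles; "qd": joint speeds; "effort": joint torques, N m; "tool_pos": TCP position; "tool_rot": TCP orientation; "force": force on the tool from outside, world axes, zero at the start; "ft_torque": the same for the moment, N m; "opening": finger opening in mm.
Only numpy, scipy, OpenCV 4.12 (cv2) and the standard library are available. Lean on these libraries where they do the work, as an engineer would, in place of code of your own. Each camera call takes 0.05 s, during which the arm holds its last target.

## Working session

There is one attempt and no reset: what is moved stays moved. The work goes in short steps, Python scripts to look and compute and a tool call to move; the robot and the scene stay as the last step left them, time stands still between calls to the robot, and variables do not carry over. Pictures are saved under pics/ and viewed, and the job is handed in when it is done.

Besides the shell and the picture viewer there is one more tool, called after "Call:" as name(argument=value, ...) on one line, values as JSON. move_arm: Moves the arm, as the interface text tells. Its arguments: {"type":"object","properties":{"targets":{"type":"array","items":{"type":"array","items":{"type":"number"}}},"hand":{"type":"number"}},"required":["targets"]}

```bash
ls; mkdir -p pics
cat > h.py <<'E'
import numpy as np, cv2
from workcell import observe, read_camera, finish_job, grip_point_offset
def cam(n,save=None):
    c=read_camera(n); 
    if save: cv2.imwrite('pics/'+save+'.png',cv2.cvtColor(c['color'],cv2.COLOR_RGB2BGR))
    f=210/np.tan(np.radians(c['fovy'])/2)
    c['K']=np.array([[f,0,c['cx']],[0,f,c['cy']],[0,0,1.]])
    c['D']=np.array(c['distortion'],float)
    c['R']=cv2.Rodrigues(np.array(c['rvec'],float))[0]; c['t']=np.array(c['tvec'],float).ravel()
    return c
def ray(c,u,v):
    p=cv2.undistortPoints(np.array([[[u,v]]],float),c['K'],c['D'])[0,0]
    return -c['R'].T@c['t'], c['R'].T@np.array([p[0],p[1],1])
def onz(c,u,v,z):
    o,d=ray(c,u,v); return o+d*(z-o[2])/d[2]
def proj(c,P):
    return cv2.projectPoints(np.array(P,float).reshape(-1,1,3),c['R'],c['t'],c['K'],c['D'])[0][:,0]
def tri(rs):
    A=np.zeros((3,3));b=np.zeros(3)
    for o,d in rs:
        d=d/np.linalg.norm(d);M=np.eye(3)-np.outer(d,d);A+=M;b+=M@o
    return np.linalg.solve(A,b)
E
python3 - <<'E'
from h import *
s=observe();print(s, grip_point_offset)
for n in ['scene','side','wrist']:
    c=cam(n,n+'0'); print(n,c['fovy'],c['cx'],c['cy'],c['D'],-c['R'].T@c['t'],c['R'][2])
E
```

```text
pics
{'clock': 0.0, 'joint_pos': array([-1.28203174e+00,  8.79572064e-02,  1.37222754e+00, -3.24141811e-05,
        1.68356403e+00, -1.03102080e-01]), 'qd': array([-0.00010713,  0.00147769,  0.00039037, -0.00169563,  0.00188072,
       -0.00083011]), 'effort': array([ 4.00493036e-05, -3.40169978e+01, -3.02430511e+01,  7.16545503e-02,
        3.28924181e-02, -1.69806867e-04]), 'tool_pos': array([ 209.88503126, -507.80368382,  204.31650298]), 'tool_rot': array([-3.14140279e+00,  2.14798554e-03, -1.17893307e+00]), 'force': array([ 0.97567302,  0.22352371, -0.01755633]), 'ft_torque': array([ 0.00905743, -0.02385011,  0.02764948]), 'opening': 94.0359797498833} 18.8
scene 50.648881567805844 281.50563094519504 205.4174093411339 [-0.05324081  0.          0.          0.          0.        ] [-115.32579983  660.20408071  864.69466749] [ 0.49932952 -0.55520207 -0.66514712]
side 50.15021715607624 281.1586525215333 203.6674102570913 [-0.10769292  0.          0.          0.          0.        ] [ 412.33891386 -803.47619384  657.91186593] [ 0.02940858  0.82199984 -0.56872788]
wrist 61.688677252391635 279.8615721226331 207.34018395785998 [-0.02237029  0.          0.          0.          0.        ] [ 280.28773723 -478.36313662  385.42993041] [-0.24134795 -0.09795484 -0.96548227]
```

View pics/scene0.png

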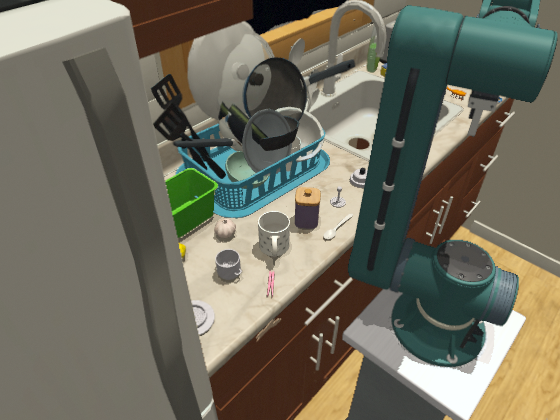

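View pics/side0.png

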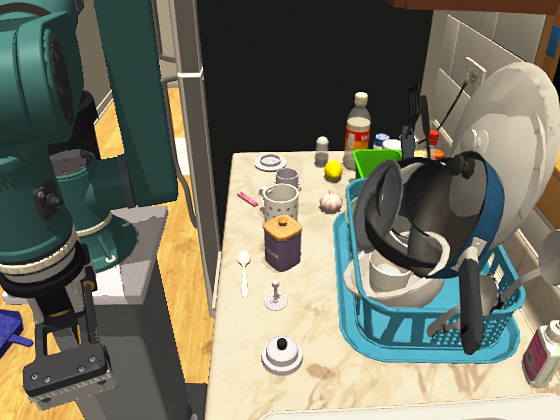

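View pics/wrist0.png

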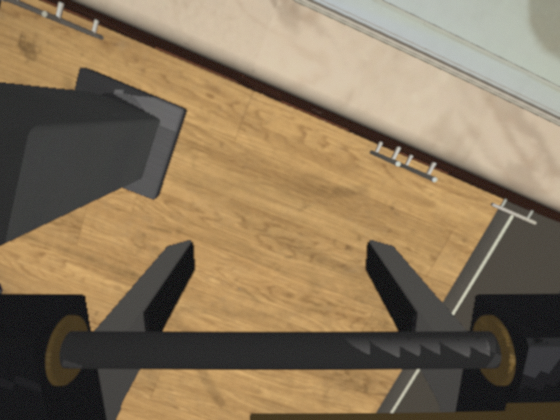

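Run:
```python
import cv2
a=cv2.imread('pics/scene0.png');b=cv2.imread('pics/side0.png')
cv2.imwrite('pics/sc_l.png',cv2.resize(a[180:345,170:370],None,fx=4,fy=3.6*4/3.6*0.9,interpolation=cv2.INTER_CUBIC)[:600])
cv2.imwrite('pics/sc_a.png',cv2.resize(a[200:340,175:300],None,fx=4,fy=4,interpolation=cv2.INTER_CUBIC))
cv2.imwrite('pics/sc_b.png',cv2.resize(a[155:245,285:385],None,fx=6,fy=6,interpolation=cv2.INTER_CUBIC))
cv2.imwrite('pics/si_a.png',cv2.resize(b[145:275,225:325],None,fx=4,fy=4,interpolation=cv2.INTER_CUBIC))
cv2.imwrite('pics/si_b.png',cv2.resize(b[270:380,225:325],None,fx=5,fy=5,interpolation=cv2.INTER_CUBIC))
```

```text
(no output)
```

View pics/sc_a.png

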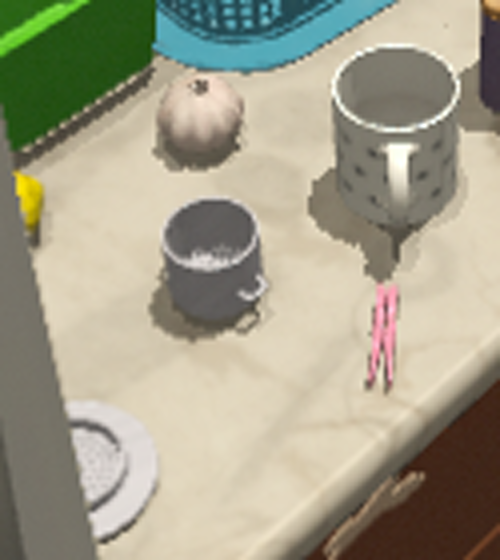

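View pics/sc_b.png

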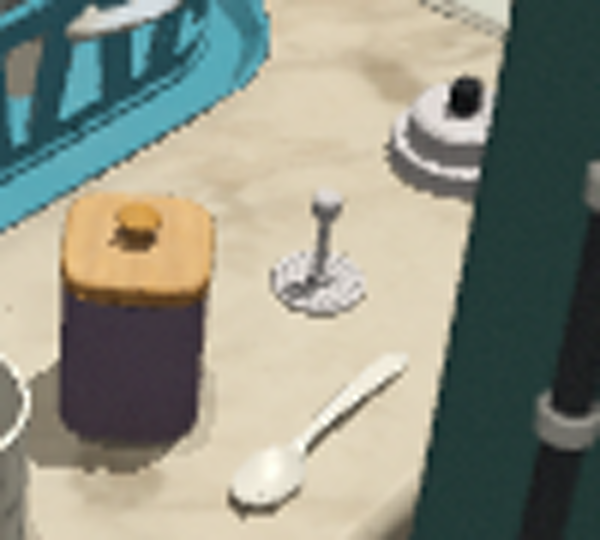

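View pics/si_a.png

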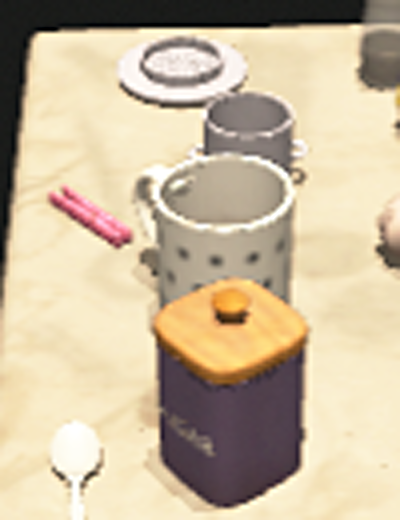

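View pics/si_b.png

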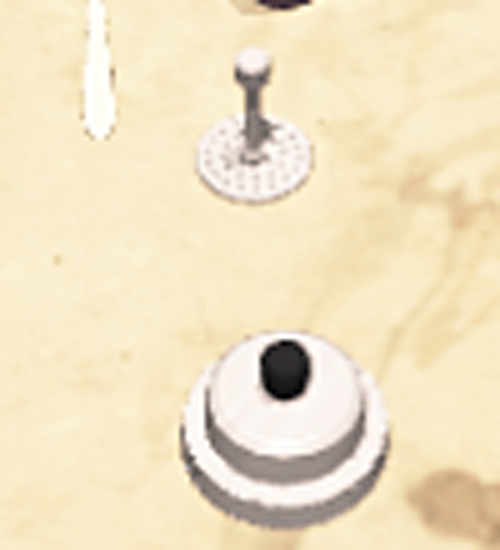

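```bash
cat >> h.py <<'E'
from scipy.optimize import least_squares
def circ(c,pts,z,r):
    P=np.array([onz(c,u,v,z)[:2] for u,v in pts])
    f=lambda q:np.hypot(P[:,0]-q[0],P[:,1]-q[1])-r
    s=least_squares(f,P.mean(0)); return s.x, np.round(f(s.x),1)
E
python3 - <<'E'
from h import *
sc=cam('scene');si=cam('side')
A=lambda P,x0,y0,k:[(x0+x/k-.4,y0+y/k-.4) for x,y in P]
fa=lambda P:A(P,175,200,4); fb=lambda P:A(P,285,155,6); ga=lambda P:A(P,225,145,4); gb=lambda P:A(P,225,270,5)
np.set_printoptions(precision=1,suppress=True)
print('plate',circ(sc,fa([(157,462),(140,422),(100,403),(150,500),(105,538)]),7,48),circ(si,ga([(119,70),(247,68),(183,104),(140,94),(225,94)]),7.,48))
print('chamber',circ(sc,fa([(163,245),(261,245),(212,198),(212,272),(180,208),(245,208)]),56,30),circ(si,ga([(205,115),(296,115),(250,92),(250,138)]),56,30))
print('mug',circ(sc,fa([(331,90),(461,90),(396,44),(396,130)]),91,40),circ(si,ga([(156,190),(297,190),(226,153),(226,232)]),91,40))
kn=[ (fb([(327,202)])[0],gb([(254,65)])[0],'press knob51'),(fb([(466,97)])[0],gb([(285,369)])[0],'lidknob39'),(fb([(139,220)])[0],ga([(231,304)])[0],'sugarknob'),(fa([(395,205)])[0],ga([(150,250)])[0],'x')]
for a,b,n in kn: print(n,tri([ray(sc,*a),ray(si,*b)]))
print('press',circ(sc,fb([(270,280),(365,285),(318,314),(330,253)]),4,23),circ(si,gb([(197,157),(313,157),(255,203),(255,115)]),4,23))
print('lid',circ(si,gb([(182,440),(388,440),(285,508)]),11,36.5))
print('ear', onz(sc,*fa([(260,288)])[0],26),onz(si,*ga([(303,148)])[0],26),onz(si,*ga([(196,158)])[0],26))
print('mughandle',onz(sc,*fa([(398,150)])[0],80),onz(si,*ga([(140,185)])[0],75))
print('sugar top corners z~100', [onz(si,*p,100)[:2] for p in ga([(153,325),(225,280),(308,325),(222,378)])],[onz(sc,*p,100)[:2] for p in fb([(65,205),(215,215),(205,298),(62,280)])])
E
```

```text
plate (array([419.7, 363.7]), array([-1.1,  0.2,  0.7,  0.7,  0.4])) (array([422.3, 354.2]), array([-0.6, -0.9,  1.7, -1.3, -0.9]))
chamber (array([459.1, 215.7]), array([-0.1,  1.3,  0.3, -0.6,  0.6, -1.4])) (array([464.5, 205.8]), array([-0.2, -0.3, -0.7, -0.7]))
mug (array([440.3,  71.9]), array([ 1. ,  1. , -0.7, -0.9])) (array([443.5,  61.6]), array([0.7, 0.7, 1.5, 1.5]))
press knob51 [ 423.3 -187.8   49.5]
lidknob39 [ 430.3 -319.5   35.4]
sugarknob [441.5 -64.1 104.1]
x [404.4 103.   26. ]
press (array([ 420., -182.]), array([0.4, 0.2, 0.5, 0.6])) (array([ 422.8, -193.4]), array([-0.3, -0.3,  0.2,  0.2]))
lid (array([ 429.7, -321.4]), array([-0.1, -0.1,  0. ]))
ear [427.1 208.7  26. ] [500.  211.2  26. ] [428.4 201.5  26. ]
mughandle [408.5 104.4  80. ] [393.1  94.7  75. ]
sugar top corners z~100 [array([400.9, -75.2]), array([439. , -37.6]), array([479.9, -78.3]), array([ 434.6, -119.2])] [array([476.3, -53.7]), array([421.9, -93.8]), array([390.2, -46.7]), array([443.7, -13.9])]
```

Run:
```python
from h import *
np.set_printoptions(precision=1,suppress=True)
sc=cam('scene');si=cam('side')
for p in [(232,152),(300,152),(400,152)]: print('table far end',onz(si,*p,0))
for p in [(205,406),(215,320)]: print('sc',p,onz(sc,*p,0))
for y in (400,430,460,500):
  print(y,proj(sc,[[400,y,0],[400,y,100]]).round(),proj(si,[[400,y,0],[400,y,100]]).round())
print(proj(si,[observe()['tool_pos']]), proj(sc,[observe()['tool_pos']]))
```

```text
table far end [304.4 435.3   0. ]
table far end [515.1 426.3   0. ]
table far end [827.8 416.2   0. ]
sc (205, 406) [248.2 477.4   0. ]
sc (215, 320) [382.4 331.5  -0. ]
400 [[187. 335.]
 [180. 308.]] [[263. 157.]
 [262. 127.]]
430 [[176. 344.]
 [168. 317.]] [[263. 152.]
 [262. 122.]]
460 [[165. 353.]
 [156. 327.]] [[263. 148.]
 [262. 118.]]
500 [[149. 365.]
 [139. 340.]] [[263. 142.]
 [262. 113.]]
[[ 95.9 386.2]] [[471.2 125.5]]
```

```bash
cat >> h.py <<'E'
from scipy.spatial.transform import Rotation as Ro
np.set_printoptions(precision=1,suppress=True)
def w(a): return (a+np.pi)%(2*np.pi)-np.pi
def plan(x,y,z,yawdeg,n=None,vmax=55,rdir=0,tw=None):
    s=observe(); p=np.array(s['tool_pos']); R=Ro.from_euler('xyz',s['tool_rot']); 
    yaw=s['tool_rot'][2]; dy=w(np.radians(yawdeg)-yaw)
    if rdir and dy*rdir<0: dy+=2*np.pi*rdir
    d=np.array([x,y,z])-p
    if n is None: n=int(np.ceil(max(np.linalg.norm(d)/vmax,abs(np.degrees(dy))/10)))
    rows=[]
    for i in range(n):
        Ri=Ro.from_euler('xyz',[np.pi,0,yaw+dy*i/n])
        t=Ri.inv().apply(d/n); rows.append([*np.round(t,1).tolist(),round(float(-np.degrees(dy)/n),1)])
    print('at',p,'yaw',np.degrees(yaw),'t',round(s['clock'],2),'F',s['force'],'open',s['opening'],'j6',s['joint_pos'][5])
    for i in range(0,n,5): print((rows[i:i+5]+[[0,0,0,0]]*5)[:5])
E
python3 - <<'E'
from h import *
plan(330,-100,280,30,rdir=1)
E
```

```text
at [ 210.  -508.2  205.2] yaw -67.55165421268372 t 0.35 F [-0.8 -0.3  0.3] open 94.22557165580442 j6 -0.10307446928323268
[[-33.1, -26.7, -7.5, -9.8], [-28.1, -31.9, -7.5, -9.8], [-22.3, -36.2, -7.5, -9.8], [-15.9, -39.5, -7.5, -9.8], [-9.0, -41.6, -7.5, -9.8]]
[[-1.8, -42.5, -7.5, -9.8], [5.5, -42.2, -7.5, -9.8], [12.5, -40.7, -7.5, -9.8], [19.2, -38.0, -7.5, -9.8], [25.4, -34.1, -7.5, -9.8]]
```

Call:
move_arm(targets=[[-33,-27,-12,-9.8],[-28,-32,-12,-9.8],[-22,-36,-12,-9.8],[-16,-39.5,-10,-9.8],[-9,-41.5,-8,-9.8]], hand=0)

```text
clock: 0.98
tool_pos: [268.5, -299.8, 259.0]
tool_rot: [-3.138, 0.002, -0.301]
force: [-0.1, -0.3, 0.6]
opening: 93.8
```

Call:
move_arm(targets=[[-2,-42.5,-8,-9.8],[5.5,-42,-8,-9.8],[12.5,-41,-7.5,-9.8],[19,-38,-7.5,-9.8],[25.5,-34,-7.5,-9.8]])

```text
clock: 1.6
tool_pos: [320.6, -86.6, 300.5]
tool_rot: [3.141, -0.004, 0.581]
force: [0.4, 0.4, 0.1]
opening: 93.7
```

Run:
```python
from h import *
plan(421,345,160,160,rdir=1)
```

```text
at [320.6 -86.6 300.5] yaw 33.31636475708379 t 1.6 F [0.4 0.4 0.1] open 93.73549718658707 j6 -1.019194257481741
[[24.7, -23.5, 10.8, -9.7], [28.3, -19.0, 10.8, -9.7], [31.1, -13.9, 10.8, -9.7], [33.0, -8.4, 10.8, -9.7], [34.0, -2.7, 10.8, -9.7]]
[[34.0, 3.1, 10.8, -9.7], [32.9, 8.8, 10.8, -9.7], [31.0, 14.2, 10.8, -9.7], [28.1, 19.2, 10.8, -9.7], [24.5, 23.7, 10.8, -9.7]]
[[20.1, 27.5, 10.8, -9.7], [15.2, 30.5, 10.8, -9.7], [9.8, 32.7, 10.8, -9.7], [0, 0, 0, 0], [0, 0, 0, 0]]
```

Call:
move_arm(targets=[[25,-23.5,11,-9.7],[28,-19,11,-9.7],[31,-14,11,-9.7],[33,-8.5,11,-9.7],[34,-2.5,11,-9.7]])

```text
clock: 2.22
tool_pos: [359.1, 85.8, 247.6]
tool_rot: [3.129, -0.002, 1.458]
force: [0.1, 0.3, -0.4]
opening: 94.1
```

Run:
```python
from h import *
cam('wrist','w1')
```

Call:
move_arm(targets=[[34,3,11,-9.7],[33,9,11,-9.7],[31,14,11,-9.7],[28,19,11,-9.7],[24.5,23.5,11,-9.7]])

```text
clock: 2.9
tool_pos: [391.9, 259.9, 191.8]
tool_rot: [3.129, 0.008, 2.334]
force: [0.4, 0.8, 0.1]
opening: 93.9
```

Run:
```python
from h import *
cam('wrist','w2')
plan(421,345,160,160,rdir=1)
```

```text
at [391.5 262.9 189.6] yaw 134.12217589847336 t 2.95 F [ 0.6  1.7 -0.4] open 94.09707275181957 j6 -1.869314057793635
[[12.8, 26.1, 9.9, -8.6], [8.7, 27.7, 9.9, -8.6], [4.5, 28.7, 9.9, -8.6], [0, 0, 0, 0], [0, 0, 0, 0]]
```

Call:
move_arm(targets=[[20,27.5,11,-9.7],[15,30.5,11,-9.7],[10,32.5,11,-9.7],[0,0,0,0],[0,0,0,0]])

```text
clock: 3.58
tool_pos: [410.0, 364.2, 156.8]
tool_rot: [3.136, 0.011, 2.855]
force: [0.1, -0.6, 0.4]
opening: 94.1
```

Run:
```python
from h import *
c=cam('wrist','w3')
s=observe(); print(s['tool_pos'],np.degrees(s['tool_rot']),proj(c,[s['tool_pos'],[421,359,8]]))
```

```text
[409.9 364.1 156.8] [179.7   0.6 163.6] [[279.5 252.6]
 [268.9 190.1]]
```

View pics/w3.png

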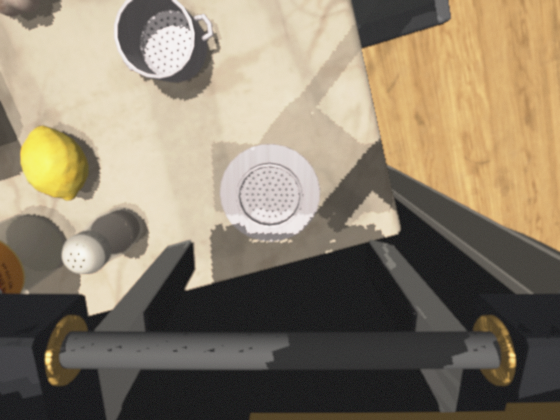

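View pics/w2.png

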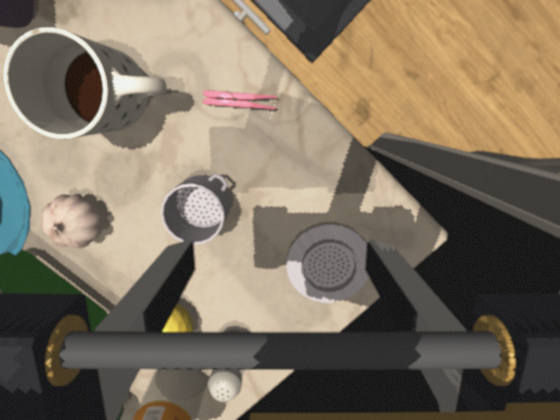

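View pics/w1.png

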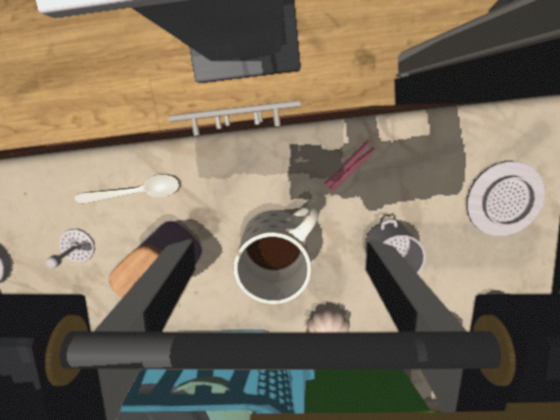

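Run:
```python
import cv2
a=cv2.imread('pics/w3.png')
cv2.imwrite('pics/w3a.png',cv2.resize(a[135:245,210:330],None,fx=5,fy=5,interpolation=cv2.INTER_CUBIC))
cv2.imwrite('pics/w3b.png',cv2.resize(a[0:110,100:230],None,fx=5,fy=5,interpolation=cv2.INTER_CUBIC))
```

```text
(no output)
```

View pics/w3a.png

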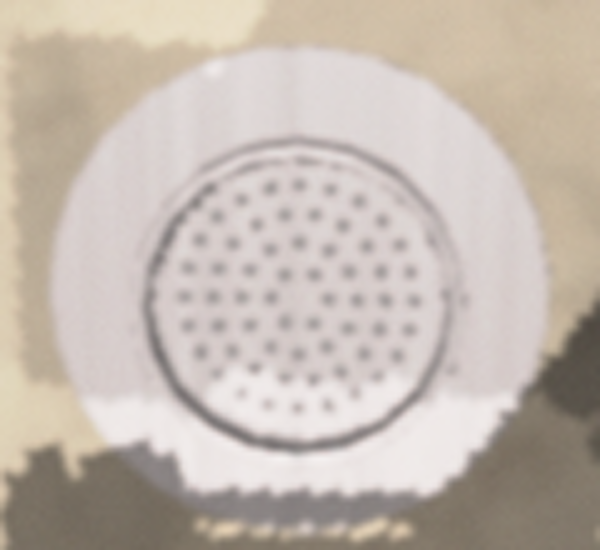

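View pics/w3b.png

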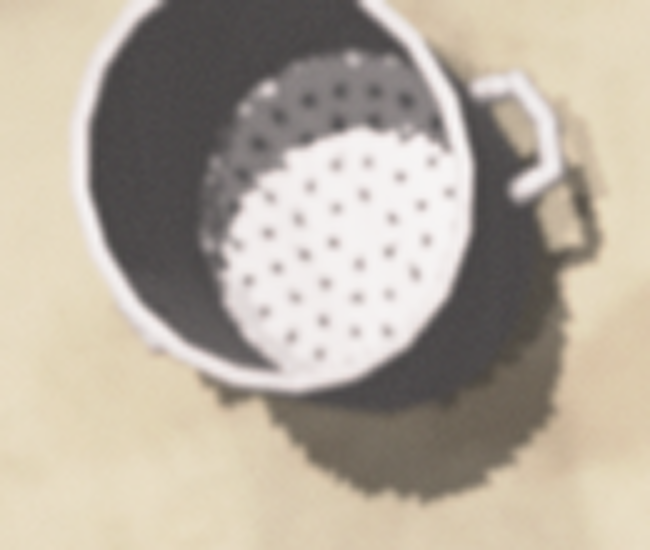

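Run:
```python
from h import *
c=cam('wrist')
A=lambda P,x0,y0,k:[(x0+x/k-.4,y0+y/k-.4) for x,y in P]
print(circ(c,A([(51,290),(549,290),(300,46),(120,125),(480,125)],210,135,5),8.5,48))
print(circ(c,A([(147,298),(452,300),(298,138),(298,452)],210,135,5),18.5,28.5))
print(circ(c,A([(72,150),(472,170),(330,388),(130,310),(150,0)],100,0,5),56,30), onz(c,*A([(540,125)],100,0,5)[0],26))
plan(421,359,70,163)
```

```text
(array([421.5, 363.4]), array([ 0. , -0.2,  0.4, -0.4, -0.1]))
(array([420.6, 360.9]), array([-0.1, -0. ,  1.6,  1.6]))
(array([463.5, 213.6]), array([ 0.2, -0.5, -0.3, -0.5, -0.8])) [427.2 210.   26. ]
at [410.  364.1 157. ] yaw 163.6095926844163 t 3.67 F [-0.4 -0.4  0.5] open 94.27640947294616 j6 -2.229807570971458
[[-6.0, -0.9, 43.5, 0.3], [-6.0, -0.8, 43.5, 0.3], [0, 0, 0, 0], [0, 0, 0, 0], [0, 0, 0, 0]]
```

Run:
```python
from h import *
c=cam('wrist')
print([onz(c,*p,0) for p in [(200,288),(398,232)]])
plan(421.3,362.5,50,174,n=5)
```

```text
[array([523.8, 442.9,   0. ]), array([308.6, 438.8,   0. ])]
at [410.1 364.1 157.2] yaw 163.618835559274 t 3.73 F [-1.1 -0.3 -0.3] open 93.59164525872811 j6 -2.230028763577665
[[-2.2, 0.3, 21.4, -2.1], [-2.3, 0.2, 21.4, -2.1], [-2.3, 0.2, 21.4, -2.1], [-2.3, 0.1, 21.4, -2.1], [-2.3, -0.0, 21.4, -2.1]]
```

Call:
move_arm(targets=[[-2.2,0.3,21,-2.1],[-2.2,0.2,21,-2.1],[-2.2,0.2,21,-2.1],[-2.2,0.1,21,-2.1],[-2.2,0,21,-2.1]])

```text
clock: 4.35
tool_pos: [426.3, 360.7, 56.6]
tool_rot: [3.13, 0.022, 3.035]
force: [0.8, 0.2, -0.0]
opening: 94.1
```

Run:
```python
from h import *
c=cam('wrist','w4')
plan(421.3,362.5,11,174,n=3)
print(proj(c,[observe()['tool_pos'],[421.3,362.5,18.5]]))
```

```text
at [424.8 359.3  53.2] yaw 173.94864154126435 t 4.4 F [-1.6 -1.1 -1.4] open 93.79128648899797 j6 -2.4312894395131615
[[1.3, 0.9, 14.1, -0.0], [1.3, 0.9, 14.1, -0.0], [1.3, 0.9, 14.1, -0.0], [0, 0, 0, 0], [0, 0, 0, 0]]
[[282.3 247.9]
 [289.  231.6]]
```

View pics/w4.png

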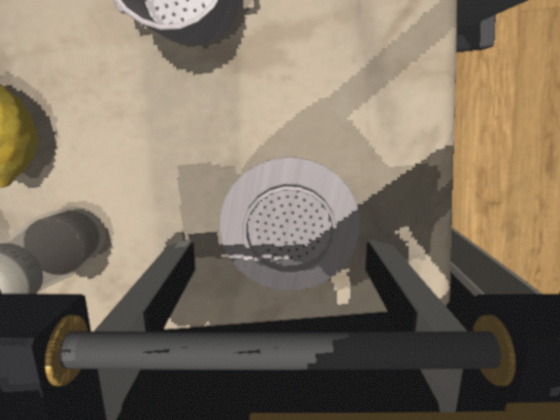

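Run:
```python
from h import *
plan(421.3,361,11.5,174,n=3)
s=observe();print(np.degrees(s['tool_rot']))
```

```text
at [424.8 359.3  53.2] yaw 173.94864154126435 t 4.4 F [-1.6 -1.1 -1.4] open 93.79128648899797 j6 -2.4312894395131615
[[1.2, 0.4, 13.9, -0.0], [1.2, 0.4, 13.9, -0.0], [1.2, 0.4, 13.9, -0.0], [0, 0, 0, 0], [0, 0, 0, 0]]
[179.5   1.  173.9]
```

Call:
move_arm(targets=[[1.2,0.4,13.5,0],[1.2,0.4,13.5,0],[1.2,0.4,12,0],[0,0,0,0],[0,0,0,0]])

```text
clock: 5.03
tool_pos: [422.8, 361.0, 13.9]
tool_rot: [3.132, 0.02, 3.032]
force: [-0.3, -0.4, -0.3]
opening: 94.2
```

Run:
```python
from h import *
c=cam('wrist','w5')
plan(421.3,361,11,174,n=1)
s=observe();print(np.degrees(s['tool_rot']))
print(proj(c,[observe()['tool_pos'],[421.3,362.5,18.5]]))
```

```text
at [422.7 360.9  13.9] yaw 173.7413567485723 t 5.08 F [0.6 0.7 0.1] open 94.07634668133785 j6 -2.4225005111397606
[[1.4, -0.1, 2.9, -0.3], [0, 0, 0, 0], [0, 0, 0, 0], [0, 0, 0, 0], [0, 0, 0, 0]]
[179.4   1.1 173.7]
[[279.9 252.7]
 [282.7 258.6]]
```

View pics/w5.png

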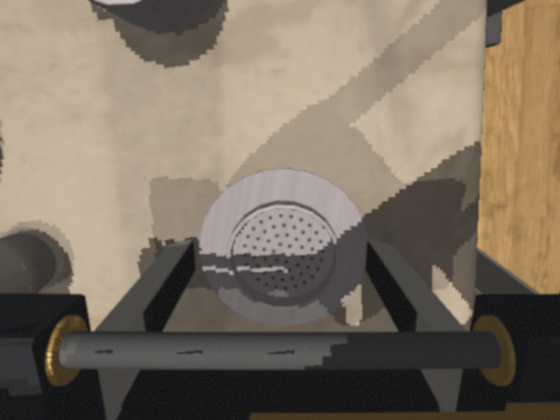

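Call:
move_arm(targets=[[1.5,-1,2.5,0],[0,0,0,0],[0,0,0,0],[0,0,0,0],[0,0,0,0]])

```text
clock: 5.7
tool_pos: [421.9, 360.7, 12.5]
tool_rot: [3.13, 0.022, 3.032]
force: [0.8, 0.3, 1.2]
opening: 93.9
```

Call:
move_arm(targets=[[0,0,0,0],[0,0,0,0],[0,0,0,0],[0,0,0,0],[0,0,0,0]], hand=1)

```text
clock: 6.32
tool_pos: [421.8, 360.6, 12.5]
tool_rot: [3.13, 0.022, 3.032]
force: [0.1, 0.2, 0.7]
opening: 61.0
```

Call:
move_arm(targets=[[0,0,0,0],[0,0,0,0],[0,0,0,0],[0,0,-2,0],[0,0,-5,0]])

```text
clock: 6.95
tool_pos: [421.1, 360.2, 19.0]
tool_rot: [3.132, 0.02, 3.032]
force: [0.2, -0.7, -0.6]
opening: 60.9
```

Run:
```python
from h import *
c=cam('wrist','w6')
s=observe();print(s['tool_pos'],np.degrees(s['tool_rot']),s['force'],s['opening'])
```

```text
[421.6 360.6  20. ] [179.4   1.2 173.7] [ 0.3 -0.8 -0. ] 61.25643390166845
```

View pics/w6.png

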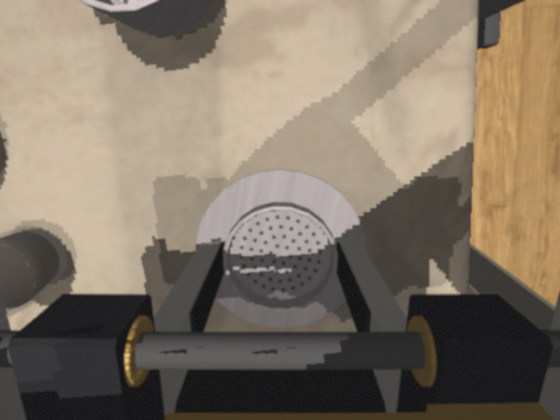

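Run:
```python
from h import *
plan(435,215,190,150,n=5)
```

```text
at [421.6 360.6  20. ] yaw 173.73877845012223 t 7.0 F [ 0.3 -0.8 -0. ] open 61.25643390166845 j6 -2.4219412466541583
[[-5.8, -28.6, -34.0, 4.7], [-8.2, -28.1, -34.0, 4.7], [-10.5, -27.3, -34.0, 4.7], [-12.7, -26.3, -34.0, 4.7], [-14.8, -25.2, -34.0, 4.7]]
```

Call:
move_arm(targets=[[0,0,-30,0],[-7,-14,-45,5],[-10,-33,-40,5],[-14,-35,-30,5],[-14,-32,-20,5]])

```text
clock: 7.62
tool_pos: [430.4, 235.6, 187.8]
tool_rot: [3.127, 0.015, 2.677]
force: [-0.8, -0.9, -0.8]
opening: 60.9
```

Call:
move_arm(targets=[[-10,-25,0,4],[0,0,0,0],[0,0,0,0],[0,0,0,0],[0,0,0,0]])

```text
clock: 8.25
tool_pos: [429.3, 208.6, 190.6]
tool_rot: [3.121, 0.018, 2.605]
force: [0.2, -0.1, -0.7]
opening: 61.1
```

Run:
```python
from h import *
c=cam('wrist','w7')
s=observe();print(s['tool_pos'],np.degrees(s['tool_rot']),s['force'],s['opening'])
print(proj(c,[s['tool_pos'],[442,67,91],[463,212,56]]))
a=cv2.imread('pics/w7.png')
```

```text
[429.2 208.6 190.5] [178.8   1.  149.3] [ 0.6  0.5 -0. ] 61.0910595609884
[[279.2 252.8]
 [169.5  53.4]
 [252.9 214. ]]
```

View pics/w7.png

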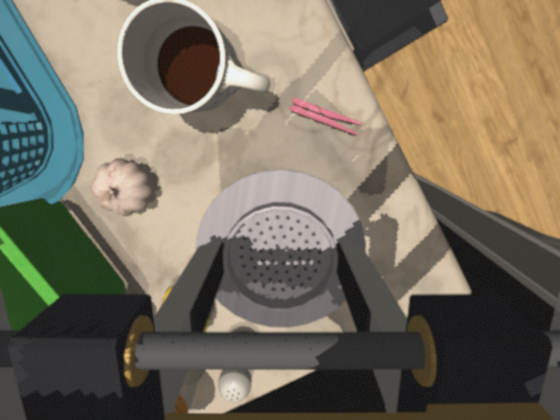

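Run:
```python
import cv2
a=cv2.imread('pics/w7.png')
cv2.imwrite('pics/w7a.png',cv2.resize(a[0:120,110:240],None,fx=5,fy=5,interpolation=cv2.INTER_CUBIC))
```

```text
(no output)
```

View pics/w7a.png

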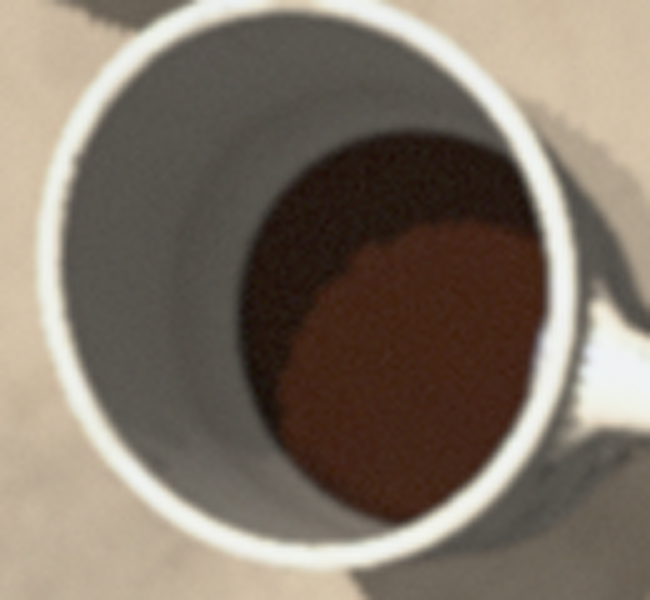

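Run:
```python
from h import *
c=cam('wrist')
A=lambda P,x0,y0,k:[(x0+x/k-.4,y0+y/k-.4) for x,y in P]
for P in ([(62,250),(550,300),(310,545),(270,12),(120,440),(500,130)],[(38,250),(578,300),(310,570),(98,445),(525,120)]):
  Q=np.array([onz(c,u,v,91)[:2] for u,v in A(P,110,0,5)])
  f=lambda q:np.hypot(Q[:,0]-q[0],Q[:,1]-q[1])-q[2]
  s=least_squares(f,[*Q.mean(0),35]);print(s.x,f(s.x))
h=onz(c,*A([(640,370)],110,0,5)[0],80);print(h)
# plate in hand: collar top inner ring centre vs tcp
P=[(223,252),(337,252),(280,203)]
s=observe();z=s['tool_pos'][2]+6
for u,v in P+[(280,305)]: print(onz(c,u,v,z)-s['tool_pos'])
R=Ro.from_euler('xyz',s['tool_rot'])
fl=[(198,250),(364,250),(281,170),(281,326)]
Q=np.array([onz(c,u,v,z-10) for u,v in fl]);print(R.inv().apply(Q-s['tool_pos']))
plan(441,67,150,110)
```

```text
[442.8  69.6  36.8] [-0.4 -0.3  0.1  0.2  0.2  0.1]
[442.6  69.9  40.4] [-0.  -0.1  0.1  0.   0.1]
[406.9 103.4  80. ]
[ 24.3 -17.6   6. ]
[-28.4  13.    6. ]
[-16.  -25.7   6. ]
[14.3 25.5  6. ]
[[-45.9   0.5   4.8]
 [ 47.8  -0.4   3.2]
 [  1.  -45.6   3.1]
 [  1.3  49.8   5. ]]
at [429.2 208.4 190.6] yaw 149.24446003273312 t 8.35 F [-0.2  0.2 -0.8] open 61.05168005630581 j6 -2.2716870459199496
[[-20.6, -28.9, 10.1, 9.8], [-25.2, -24.9, 10.1, 9.8], [-29.1, -20.3, 10.1, 9.8], [-32.1, -15.0, 10.1, 9.8], [0, 0, 0, 0]]
```

Run:
```python
from h import *
plan(442.2,68.4,125,110,n=5)
```

```text
at [429.2 208.4 190.6] yaw 149.24446003273312 t 8.35 F [-0.2  0.2 -0.8] open 61.05168005630581 j6 -2.2716870459199496
[[-16.6, -22.7, 13.1, 7.8], [-19.5, -20.3, 13.1, 7.8], [-22.1, -17.4, 13.1, 7.8], [-24.3, -14.2, 13.1, 7.8], [-26.0, -10.8, 13.1, 7.8]]
```

Call:
move_arm(targets=[[-16.5,-22.5,9,7.8],[-19.5,-20.5,9,7.8],[-22,-17.5,13,7.8],[-24.5,-14,14,7.8],[-26,-11,14,7.8]])

```text
clock: 8.98
tool_pos: [444.4, 68.3, 129.7]
tool_rot: [3.112, 0.0, 1.91]
force: [0.3, -0.5, -0.5]
opening: 61.5
```

Run:
```python
from h import *
c=cam('wrist','w8'); cam('scene','s8');cam('side','d8')
plan(442.2,68.4,100,110,n=3)
s=observe();print(np.degrees(s['tool_rot']))
```

```text
at [443.7  68.5 129.3] yaw 109.64813892556903 t 9.12 F [ 0.1 -0.5  0.1] open 60.68649935741545 j6 -1.8949118181435107
[[0.1, -0.5, 9.8, -0.1], [0.1, -0.5, 9.8, -0.1], [0.1, -0.5, 9.8, -0.1], [0, 0, 0, 0], [0, 0, 0, 0]]
[178.4  -0.1 109.6]
```

View pics/w8.png

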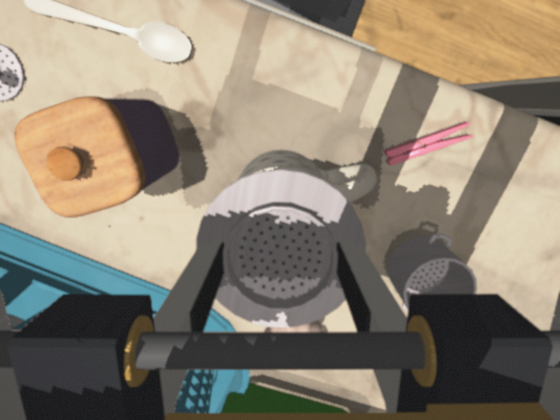

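```bash
sed -i "s/Ri=Ro.from_euler('xyz',\[np.pi,0,yaw+dy\*i\/n\])/Ri=Ro.from_rotvec([0,0,dy*i\/n])*R/" h.py
python3 - <<'E'
from h import *
plan(442.2,68.4,101,110,n=3)
E
```

```text
at [443.7  68.5 129.3] yaw 109.64813892556903 t 9.12 F [ 0.1 -0.5  0.1] open 60.68649935741545 j6 -1.8949118181435107
[[0.1, -0.7, 9.4, -0.1], [0.1, -0.7, 9.4, -0.1], [0.1, -0.7, 9.4, -0.1], [0, 0, 0, 0], [0, 0, 0, 0]]
```

Call:
move_arm(targets=[[0,-0.7,9.4,0],[0,-0.7,9.4,0],[0,-0.7,9.4,0],[0,0,0,0],[0,0,0,0]])

```text
clock: 9.75
tool_pos: [442.8, 71.2, 100.1]
tool_rot: [3.112, -0.002, 1.921]
force: [0.2, -0.8, -0.4]
opening: 60.8
```

Run:
```python
from h import *
cam('scene','s9');cam('side','d9')
plan(442.2,68.4,98,110,n=1)
a=cv2.imread('pics/s9.png')[190:280,220:340];b=cv2.imread('pics/d9.png')[160:270,220:330]
cv2.imwrite('pics/x9.png',np.hstack([cv2.resize(a,(400,300),interpolation=3),cv2.resize(b,(300,300),interpolation=3)]))
```

```text
at [442.9  71.1 100.3] yaw 110.06333836375832 t 9.85 F [ 1.1  0.1 -0.6] open 61.309613694866755 j6 -1.8981063764770614
[[-2.3, -1.6, 2.2, 0.1], [0, 0, 0, 0], [0, 0, 0, 0], [0, 0, 0, 0], [0, 0, 0, 0]]
```

View pics/x9.png

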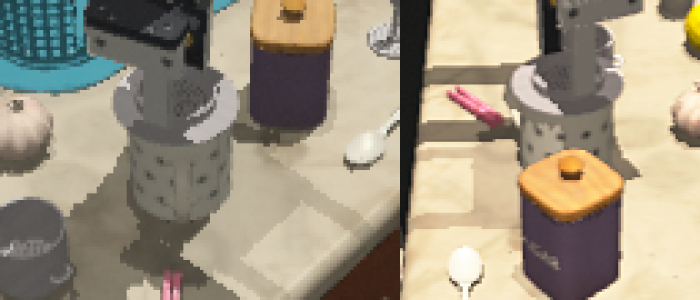

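Call:
move_arm(targets=[[-2,-1.2,1.5,0],[0,0,0,0],[-0.5,-0.3,1,0],[0,0,0,0],[0,0,0,0]])

```text
clock: 10.48
tool_pos: [443.0, 67.8, 98.3]
tool_rot: [3.111, -0.001, 1.921]
force: [-0.8, 0.3, -0.8]
opening: 61.0
```

Run:
```python
from h import *
plan(442.2,68.4,96.5,110,n=1)
```

```text
at [443.   67.8  98.3] yaw 110.03949765550242 t 10.47 F [-0.8  0.3 -0.8] open 61.02398485042256 j6 -1.905204675127048
[[0.8, -0.6, 1.8, 0.0], [0, 0, 0, 0], [0, 0, 0, 0], [0, 0, 0, 0], [0, 0, 0, 0]]
```

Call:
move_arm(targets=[[0,0,1,0],[0,0,0,0],[0,0,0,0],[0,0,0,0],[0,0,0,0]])

```text
clock: 11.1
tool_pos: [443.2, 67.9, 97.6]
tool_rot: [3.11, -0.001, 1.921]
force: [0.1, -0.7, -1.2]
opening: 61.1
```

Call:
move_arm(targets=[[0,0,0,0],[0,0,0,0],[0,0,0,0],[0,0,0,0],[0,0,0,0]], hand=0.1)

```text
clock: 11.72
tool_pos: [443.5, 67.9, 97.9]
tool_rot: [3.109, -0.001, 1.921]
force: [-0.3, 0.1, 0.1]
opening: 84.4
```

Call:
move_arm(targets=[[0,0,-10,0],[0,0,-30,0],[0,0,-40,0],[0,0,0,0],[0,0,0,0]])

```text
clock: 12.35
tool_pos: [440.8, 66.9, 181.3]
tool_rot: [3.109, -0.001, 1.921]
force: [1.0, -0.1, 0.1]
opening: 84.8
```

Run:
```python
from h import *
c=cam('wrist','w10')
s=observe();print(s['tool_pos'],np.degrees(s['tool_rot']),s['force'],s['opening'])
print(proj(c,[[442.5,69,109],[442.5,69,93.5]]))
```

```text
[440.9  67.  181.5] [178.1  -0.  110. ] [ 0.4 -0.1  0.1] 84.49981885799039
[[280.3 215.9]
 [280.3 209.7]]
```

View pics/w10.png

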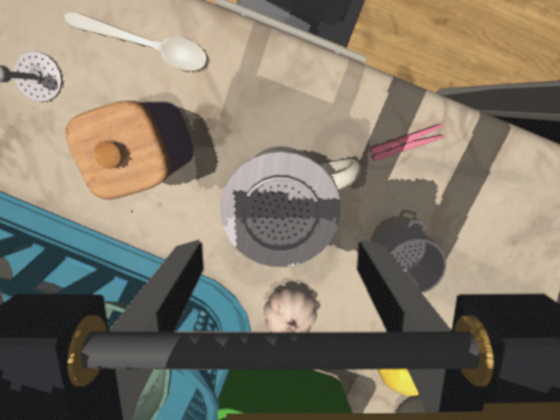

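Run:
```python
from h import *
plan(463,212,120,108,n=4)
a=cam('scene','s10')['color'];b=cam('side','d10')['color']
cv2.imwrite('pics/x10.png',np.hstack([cv2.resize(a[190:280,220:340],(400,300),interpolation=3),cv2.resize(b[160:270,220:330],(300,300),interpolation=3)])[:,:,::-1])
```

```text
at [440.9  67.  181.5] yaw 110.04649898475091 t 12.4 F [ 0.4 -0.1  0.1] open 84.49981885799039 j6 -1.9054136324801583
[[32.2, 17.1, 16.0, 0.5], [32.3, 16.8, 16.0, 0.5], [32.5, 16.5, 15.9, 0.5], [32.6, 16.2, 15.9, 0.5], [0, 0, 0, 0]]
```

View pics/x10.png

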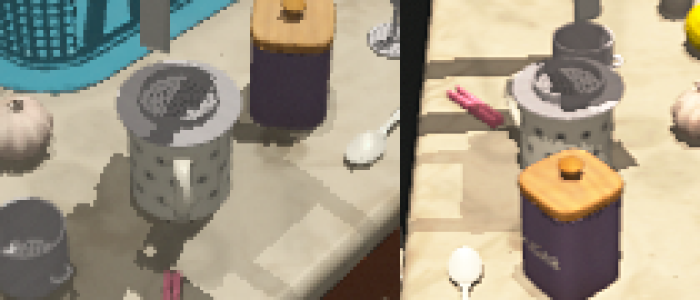

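Plate sits level on the mug in both views. Now the chamber.

Call:
move_arm(targets=[[32,17,10,0],[32.5,17,14,0],[32.5,16.5,18,0],[32.5,16,20,0],[0,0,0,0]], hand=0)

```text
clock: 13.12
tool_pos: [458.4, 214.5, 113.3]
tool_rot: [3.12, -0.0, 1.918]
force: [0.4, -0.8, -0.8]
opening: 93.8
```

Run:
```python
from h import *
c=cam('wrist','w11')
s=observe();print(s['tool_pos'],np.degrees(s['tool_rot']),s['force'],s['opening'])
print(proj(c,[s['tool_pos'],[463.5,213,56],[463.5,213,0]]))
```

```text
[459.  213.6 114.3] [178.7   0.  109.8] [ 0.3 -0.  -0.5] 94.03105279981894
[[276.3 254.7]
 [274.1 226.1]
 [275.1 204.4]]
```

View pics/w11.png

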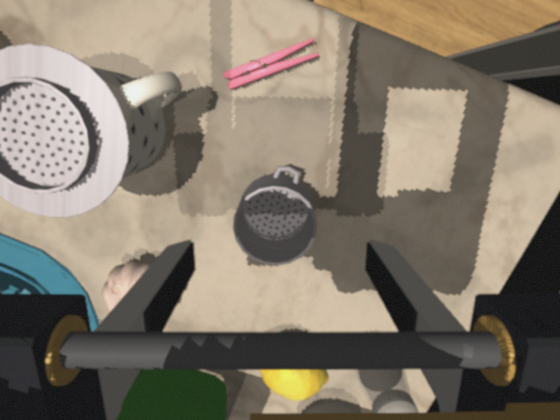

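Run:
```python
import cv2
a=cv2.imread('pics/w11.png')[155:275,220:330]
cv2.imwrite('pics/w11a.png',cv2.convertScaleAbs(cv2.resize(a,None,fx=5,fy=5,interpolation=3),alpha=1.6))
```

```text
(no output)
```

View pics/w11a.png

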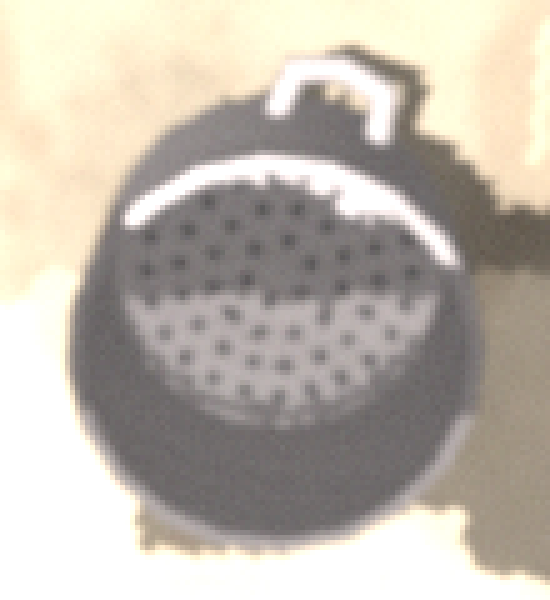

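Run:
```python
from h import *
c=cam('wrist')
A=lambda P,x0,y0,k:[(x0+x/k-.4,y0+y/k-.4) for x,y in P]
print(circ(c,A([(275,546),(68,360),(482,350),(285,156),(130,487),(430,470)],220,155,5),56,30))
print(onz(c,*A([(335,80)],220,155,5)[0],26))
plan(463.5,213,45,109.8,n=3)
```

```text
(array([464. , 212.1]), array([ 0.1, -0.6, -0.1, -0.9, -0.5, -1. ]))
[428.8 209.2  26. ]
at [459.7 213.  115.5] yaw 109.74861033666365 t 13.22 F [ 0.3  0.2 -0.1] open 94.05498158175556 j6 -1.5936016338030337
[[-0.4, 0.6, 23.5, -0.0], [-0.4, 0.6, 23.5, -0.0], [-0.4, 0.6, 23.5, -0.0], [0, 0, 0, 0], [0, 0, 0, 0]]
```

Run:
```python
from h import *
plan(464,212.3,21,109.8,n=4)
```

```text
at [459.7 213.  115.5] yaw 109.74861033666365 t 13.22 F [ 0.3  0.2 -0.1] open 94.05498158175556 j6 -1.5936016338030337
[[-0.5, 0.4, 23.6, -0.0], [-0.5, 0.4, 23.6, -0.0], [-0.5, 0.4, 23.6, -0.0], [-0.5, 0.4, 23.6, -0.0], [0, 0, 0, 0]]
```

Call:
move_arm(targets=[[-0.5,0.5,23.5,0],[-0.5,0.5,23.5,0],[-0.5,0.5,23.5,0],[-0.5,0.5,22,0],[0,0,0,0]])

```text
clock: 13.85
tool_pos: [468.3, 207.1, 25.7]
tool_rot: [3.108, 0.003, 1.908]
force: [0.1, 0.4, -0.4]
opening: 93.8
```

Run:
```python
from h import *
c=cam('wrist','w12')
plan(464,212.3,21,109.8,n=1)
```

```text
at [469.4 207.5  27. ] yaw 109.32566594727501 t 13.9 F [ 0.2  0.3 -0.6] open 94.3377280630959 j6 -1.6002405992473612
[[6.4, -3.7, 5.9, -0.5], [0, 0, 0, 0], [0, 0, 0, 0], [0, 0, 0, 0], [0, 0, 0, 0]]
```

View pics/w12.png

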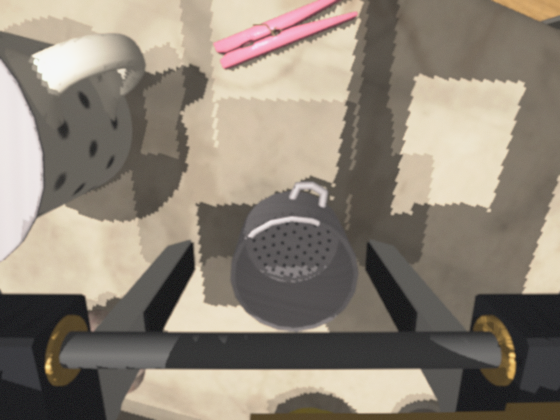

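Call:
move_arm(targets=[[6,-3.5,5,0],[0,0,0,0],[0,0,0,0],[0,0,0,0],[0,0,0,0]])

```text
clock: 14.52
tool_pos: [466.7, 212.7, 26.0]
tool_rot: [3.097, 0.004, 1.908]
force: [0.5, 0.5, 1.0]
opening: 94.2
```

Run:
```python
from h import *
c=cam('wrist','w13')
plan(464,212.3,21,109.8,n=1)
```

```text
at [466.7 212.7  26. ] yaw 109.28719052060367 t 14.57 F [0.3 0.3 0.2] open 93.95503463954296 j6 -1.587592984507896
[[0.5, -2.9, 4.9, -0.5], [0, 0, 0, 0], [0, 0, 0, 0], [0, 0, 0, 0], [0, 0, 0, 0]]
```

View pics/w13.png

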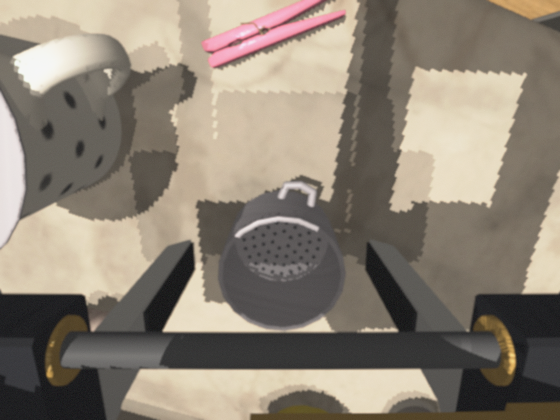

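Call:
move_arm(targets=[[0.5,-3,3,0],[0,0,0,0],[0,0,0,0],[0,0,0,0],[0,0,0,0]])

```text
clock: 15.2
tool_pos: [463.4, 212.1, 22.3]
tool_rot: [3.098, 0.004, 1.907]
force: [-0.5, 0.9, -0.9]
opening: 94.1
```

Call:
move_arm(targets=[[0,0,0,0],[0,0,0,0],[0,0,0,0],[0,0,0,0],[0,0,0,0]], hand=1)

```text
clock: 15.82
tool_pos: [463.5, 212.2, 22.4]
tool_rot: [3.098, 0.004, 1.907]
force: [-0.7, -0.6, 0.1]
opening: 58.3
```

Run:
```python
from h import *
c=cam('wrist','w14')
plan(464,212.3,100,109.8,n=3)
s=observe();print(np.degrees(s['tool_rot']),proj(c,[[464,212.3,56],s['tool_pos']]))
```

```text
at [463.5 212.2  22.4] yaw 109.28866381633736 t 15.88 F [ 0.5 -0.5 -0.2] open 58.46587867931136 j6 -1.5866152031174243
[[-0.1, 1.3, -25.8, -0.2], [-0.1, 1.3, -25.8, -0.2], [-0.1, 1.3, -25.8, -0.2], [0, 0, 0, 0], [0, 0, 0, 0]]
[177.5   0.2 109.3] [[277.6 285.6]
 [278.2 253.4]]
```

View pics/w14.png

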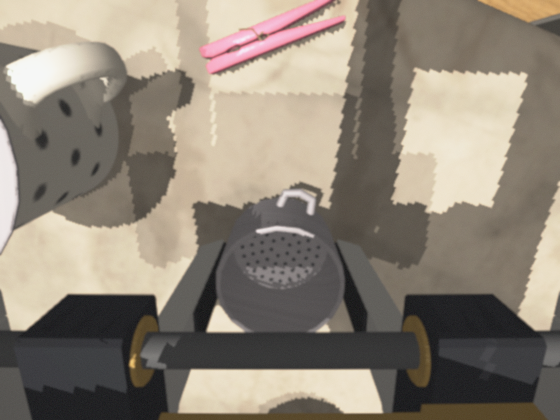

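Call:
move_arm(targets=[[0,0,-10,0],[0,1,-30,0],[0,1,-45,0],[0,1,-45,0],[0,0,0,0]])

```text
clock: 16.5
tool_pos: [459.6, 211.3, 156.6]
tool_rot: [3.101, 0.004, 1.908]
force: [0.2, -0.8, -1.7]
opening: 58.5
```

Run:
```python
from h import *
c=cam('wrist','w15')
plan(442.5,69,155,109.8,n=4)
s=observe();print(np.degrees(s['tool_rot']),proj(c,[[442.5,69,103.5],s['tool_pos']]))
cv2.imwrite('pics/w15a.png',cv2.resize(c['color'][60:260,0:200,::-1],None,fx=3,fy=3,interpolation=3))
```

```text
at [458.1 210.8 153.9] yaw 109.29079268338727 t 16.55 F [-0.1 -0.1 -2.1] open 58.67048048610933 j6 -1.5865691899395329
[[-32.2, -15.4, -0.7, -0.1], [-32.1, -15.5, -0.7, -0.1], [-32.1, -15.5, -0.7, -0.1], [-32.1, -15.6, -0.7, -0.1], [0, 0, 0, 0]]
[178.    0.2 109.3] [[ 80.7 128.7]
 [278.3 248.8]]
```

View pics/w15.png

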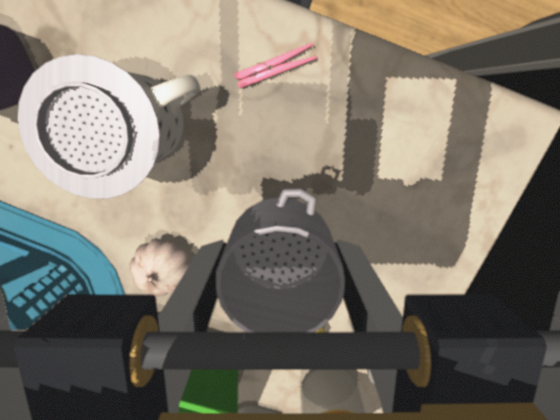

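View pics/w15a.png

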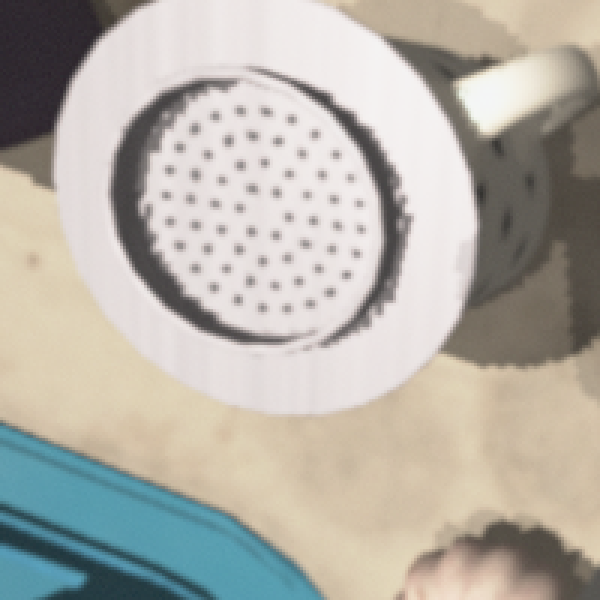

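Run:
```python
from h import *
c=cam('wrist')
A=lambda P,x0,y0,k:[(x0+x/k-.4,y0+y/k-.4) for x,y in P]
P=A([(54,170),(477,220),(300,415),(120,330),(90,60),(430,110),(410,380)],0,60,3)
for z in (91,93.5,96): print(circ(c,P,z,48))
plan(442.7,69,155,109.8,n=4)
```

```text
(array([443.4,  68.3]), array([-0.2,  0.3, -0.8, -1.1, -0.6, -2. , -0. ]))
(array([442.5,  69.4]), array([-0.7, -0.3, -1.1, -1.4, -1.2, -2.6, -0.4]))
(array([441.7,  70.6]), array([-1.3, -0.8, -1.4, -1.8, -1.8, -3.2, -0.7]))
at [457.  210.5 151.6] yaw 109.29127072024552 t 16.6 F [-0.5 -0.1 -2.2] open 58.573266479688726 j6 -1.586565952670251
[[-32.2, -15.0, -1.2, -0.1], [-32.2, -15.1, -1.2, -0.1], [-32.1, -15.2, -1.2, -0.1], [-32.1, -15.2, -1.2, -0.1], [0, 0, 0, 0]]
```

Call:
move_arm(targets=[[-32,-15,-3,0],[-32,-15,-3,0],[-32,-15,-1,0],[-32,-15,0,0],[0,0,0,0]])

```text
clock: 17.23
tool_pos: [435.0, 65.6, 144.6]
tool_rot: [3.133, -0.001, 1.909]
force: [0.7, 0.8, -0.4]
opening: 58.6
```

Run:
```python
from h import *
c=cam('wrist','w16')
plan(442.5,69.2,125,109.8,n=3)
s=observe();print(np.degrees(s['tool_rot']))
```

```text
at [435.   66.6 144.5] yaw 109.48386637291432 t 17.27 F [ 0.8  0.6 -1.3] open 58.764413168754636 j6 -1.8919526742787913
[[-0.0, 2.6, 6.5, -0.1], [-0.0, 2.6, 6.5, -0.1], [-0.0, 2.6, 6.5, -0.1], [0, 0, 0, 0], [0, 0, 0, 0]]
[179.5  -0.1 109.5]
```

Call:
move_arm(targets=[[0,4,4,0],[0,4,4,0],[0,0,4,0],[0,0,0,0],[0,0,0,0]])

```text
clock: 17.9
tool_pos: [442.2, 72.6, 129.2]
tool_rot: [3.137, -0.005, 1.915]
force: [0.4, -0.5, -1.0]
opening: 58.5
```

Run:
```python
from h import *
c=cam('wrist','w16')
plan(442.5,69.2,120,109.8,n=3)
s=observe();print(np.degrees(s['tool_rot']))
a=cam('scene','s16')['color'];b=cam('side','d16')['color']
cv2.imwrite('pics/x16.png',np.hstack([cv2.resize(a[180:270,220:340],(400,300),interpolation=3),cv2.resize(b[130:240,220:330],(300,300),interpolation=3)])[:,:,::-1])
```

```text
at [442.2  72.5 129.3] yaw 109.74341210542424 t 17.95 F [-0.3 -0.8 -1.2] open 58.728658536038 j6 -1.8846011870068702
[[-1.1, -0.3, 3.1, -0.0], [-1.1, -0.3, 3.1, -0.0], [-1.1, -0.3, 3.1, -0.0], [0, 0, 0, 0], [0, 0, 0, 0]]
[179.7  -0.3 109.7]
```

View pics/x16.png

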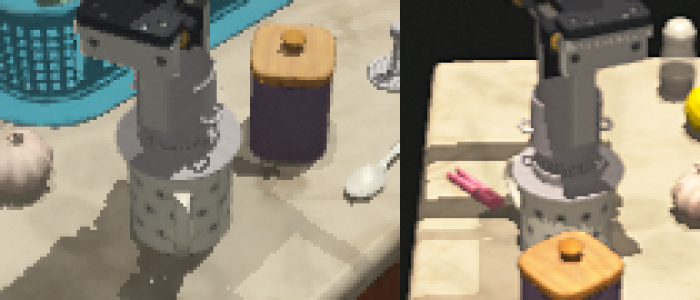

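Call:
move_arm(targets=[[-1.8,-0.3,1,0],[-1.8,-0.3,3,0],[0,0,3,0],[0,0,2,0],[0,0,0,0]])

```text
clock: 18.68
tool_pos: [443.0, 68.3, 120.0]
tool_rot: [3.136, -0.005, 1.914]
force: [-0.5, -0.5, -0.9]
opening: 58.7
```

Run:
```python
from h import *
plan(442.5,69.2,116.5,109.8,n=2)
s=observe();print(np.degrees(s['tool_rot']))
```

```text
at [443.   68.3 120. ] yaw 109.68615026926794 t 18.68 F [-0.5 -0.5 -0.9] open 58.6778251429559 j6 -1.8932905709172287
[[0.5, -0.1, 1.8, -0.1], [0.5, -0.1, 1.8, -0.1], [0, 0, 0, 0], [0, 0, 0, 0], [0, 0, 0, 0]]
[179.7  -0.3 109.7]
```

Call:
move_arm(targets=[[0.5,0,2,0],[0,0,0,0],[0.2,0,1.5,0],[0,0,0,0],[0,0,0,0]])

```text
clock: 19.3
tool_pos: [442.9, 69.1, 116.5]
tool_rot: [3.135, -0.004, 1.915]
force: [-1.0, 1.0, -0.4]
opening: 58.7
```

Run:
```python
from h import *
plan(442.5,69.2,116.2,109.8,n=1)
c=cam('wrist','w17')
a=cam('scene','s17')['color'];b=cam('side','d17')['color']
cv2.imwrite('pics/x17.png',np.hstack([cv2.resize(a[180:270,220:340],(400,300),interpolation=3),cv2.resize(b[130:240,220:330],(300,300),interpolation=3)])[:,:,::-1])
```

```text
at [442.9  69.1 116.5] yaw 109.69980818099172 t 19.3 F [-1.   1.  -0.4] open 58.736640309905646 j6 -1.891713314834192
[[0.2, -0.4, 0.3, -0.1], [0, 0, 0, 0], [0, 0, 0, 0], [0, 0, 0, 0], [0, 0, 0, 0]]
```

View pics/x17.png

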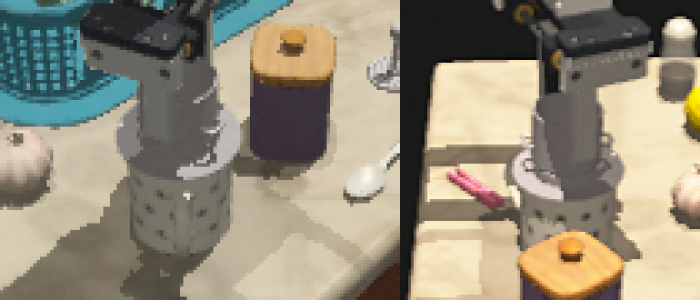

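Foot is inside the collar. Release and retreat.

Call:
move_arm(targets=[[0,0,0.6,0],[0,0,0,0],[0,0,0,0],[0,0,0,0],[0,0,0,0]])

```text
clock: 20.08
tool_pos: [443.0, 69.1, 116.3]
tool_rot: [3.135, -0.004, 1.915]
force: [-0.2, 1.0, -1.3]
opening: 58.8
```

Call:
move_arm(targets=[[0,0,0,0],[0,0,0,0],[0,0,0,0],[0,0,0,0],[0,0,0,0]], hand=0.1)

```text
clock: 20.7
tool_pos: [443.7, 69.1, 116.9]
tool_rot: [3.133, -0.004, 1.915]
force: [0.4, -0.6, -0.2]
opening: 84.2
```

Call:
move_arm(targets=[[0,0,-15,0],[0,0,-40,0],[0,0,-50,0],[0,0,0,0],[0,0,0,0]])

```text
clock: 21.32
tool_pos: [442.9, 68.4, 227.9]
tool_rot: [3.132, -0.003, 1.915]
force: [0.3, -0.3, 1.0]
opening: 84.7
```

Run:
```python
from h import *
s=observe();print(s['tool_pos'],np.degrees(s['tool_rot']),s['force'],s['opening'])
c=cam('wrist','w18')
a=cam('scene','s18')['color'];b=cam('side','d18')['color']
cv2.imwrite('pics/x18.png',np.hstack([cv2.resize(a[180:270,220:340],(400,300),interpolation=3),cv2.resize(b[130:240,220:330],(300,300),interpolation=3)])[:,:,::-1])
print(proj(c,[[442.5,69,149.5]]))
```

```text
[442.9  68.4 227.9] [179.4  -0.2 109.7] [ 0.3 -0.3  1. ] 84.71704909867366
[[279.2 212.5]]
```

View pics/x18.png

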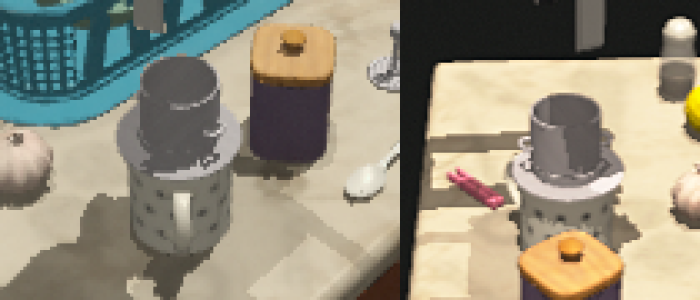

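View pics/w18.png

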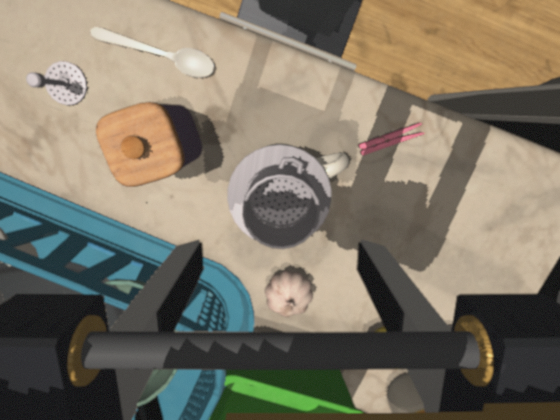

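Run:
```python
from h import *
c=cam('wrist')
I=c['color'][:,:,::-1]
cv2.imwrite('pics/w18a.png',np.hstack([cv2.convertScaleAbs(cv2.resize(I[140:260,220:340],None,fx=5,fy=5,interpolation=3),alpha=1.3)]))
print('press disc',onz(c,66,84,4),'knob',onz(c,36,80,51))
plan(421,-185,180,70,n=6)
```

```text
press disc [ 423.3 -185.1    4. ] knob [ 423. -187.   51.]
at [442.4  68.4 226.7] yaw 109.69854138682204 t 21.52 F [-0.  -0.5 -0. ] open 84.93029537993387 j6 -1.8918636376900213
[[-38.6, -17.7, 7.5, 6.6], [-40.4, -13.1, 7.5, 6.6], [-41.6, -8.4, 7.5, 6.6], [-42.3, -3.5, 7.6, 6.6], [-42.4, 1.4, 7.6, 6.6]]
[[-41.9, 6.2, 7.7, 6.6], [0, 0, 0, 0], [0, 0, 0, 0], [0, 0, 0, 0], [0, 0, 0, 0]]
```

View pics/w18a.png

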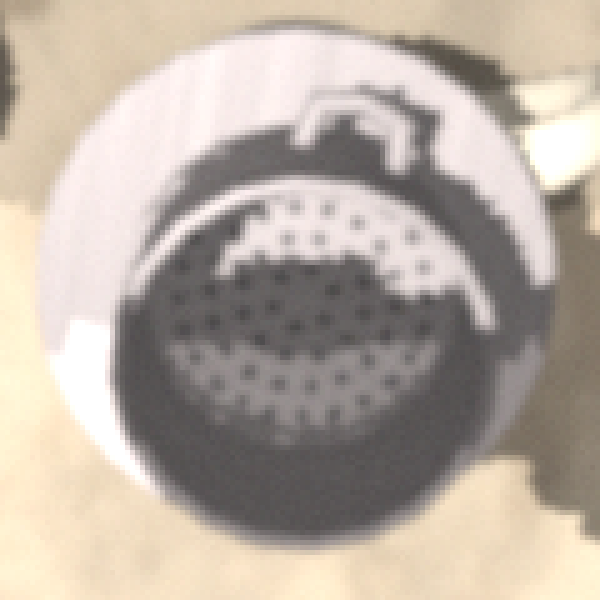

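Run:
```python
from h import *
c=cam('wrist')
A=lambda P,x0,y0,k:[(x0+x/k-.4,y0+y/k-.4) for x,y in P]
for z in (149.5,152): print(circ(c,A([(305,174),(310,548),(113,365),(502,360)],220,140,5),z,30))
print(circ(c,A([(36,280),(556,280),(285,28)],220,140,5),93.5,48))
```

```text
(array([441.3,  70.3]), array([-0.2, -0.2, -0.3, -0.3]))
(array([440.6,  70.1]), array([-0.5, -0.5, -0.6, -0.6]))
(array([444.1,  69.5]), array([-0.2, -0.2,  0. ]))
```

Call:
move_arm(targets=[[-38.5,-17.5,7,6.6],[-40.5,-13,7,6.6],[-41.5,-8.5,7,6.6],[-42.5,-3.5,7,6.6],[-42.5,1.5,7,6.6]], hand=0.3)

```text
clock: 22.2
tool_pos: [421.9, -145.5, 184.8]
tool_rot: [-3.139, -0.009, 1.328]
force: [0.7, -0.3, -0.8]
opening: 65.8
```

Run:
```python
from h import *
plan(423,-187,130,70,n=5)
```

```text
at [ 421.9 -145.5  184.8] yaw 76.0690958468543 t 22.2 F [ 0.7 -0.3 -0.8] open 65.80081120847363 j6 -1.7926161043144293
[[-8.1, 2.2, 10.9, 1.2], [-8.1, 2.4, 10.9, 1.2], [-8.0, 2.6, 10.9, 1.2], [-7.9, 2.8, 10.9, 1.2], [-7.9, 2.9, 10.9, 1.2]]
```

Call:
move_arm(targets=[[-10,2,9,1.2],[-10,2.5,9,1.2],[-8,2.5,9,1.2],[-6,2.5,9,1.2],[-3,1,9,1.2]])

```text
clock: 22.82
tool_pos: [421.1, -183.9, 134.7]
tool_rot: [-3.134, -0.011, 1.219]
force: [-0.1, -0.3, 0.0]
opening: 66.1
```

Run:
```python
from h import *
c=cam('wrist','w20')
plan(423,-187,60,70,n=4)
print(proj(c,[[423,-187,51],[423,-187,4],observe()['tool_pos']]),np.degrees(observe()['tool_rot']))
```

```text
at [ 420.3 -183.7  133.2] yaw 69.79706108569299 t 22.88 F [-0.3  0.3  0.1] open 65.8390856605237 j6 -1.761027310185985
[[-0.8, 1.1, 18.3, -0.1], [-0.8, 1.1, 18.3, -0.1], [-0.8, 1.1, 18.3, -0.1], [-0.8, 1.1, 18.3, -0.1], [0, 0, 0, 0]]
[[274.4 217. ]
 [274.5 202.5]
 [277.8 252.2]] [-179.4   -0.6   69.8]
```

View pics/w20.png

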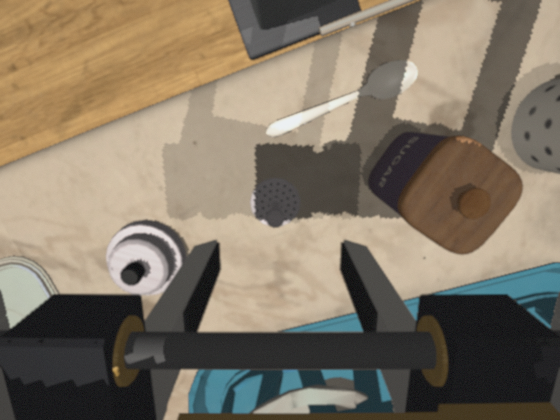

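Call:
move_arm(targets=[[-0.8,1.2,18,0],[-0.8,1.2,18,0],[-0.8,1.2,18,0],[-0.8,1.2,14,0],[0,0,0,0]])

```text
clock: 23.5
tool_pos: [424.5, -186.1, 63.3]
tool_rot: [-3.133, -0.012, 1.22]
force: [-0.2, 0.3, 0.3]
opening: 65.7
```

Run:
```python
from h import *
c=cam('wrist','w21')
plan(423.5,-187,45,70,n=2)
print(proj(c,[[423,-187,51],[423,-187,4],observe()['tool_pos']]),np.degrees(observe()['tool_rot']))
cv2.imwrite('pics/w21a.png',cv2.resize(c['color'][180:300,210:350,::-1],None,fx=5,fy=5,interpolation=3))
```

```text
at [ 425.  -186.4   64.1] yaw 69.92048280737566 t 23.55 F [ 0.6 -0.2  0.2] open 65.73091976089223 j6 -1.7651429429499743
[[-0.6, -0.5, 9.6, -0.0], [-0.6, -0.5, 9.6, -0.0], [0, 0, 0, 0], [0, 0, 0, 0], [0, 0, 0, 0]]
[[275.6 244.9]
 [275.5 221.4]
 [277.8 256.2]] [-179.6   -0.6   69.9]
```

View pics/w21a.png

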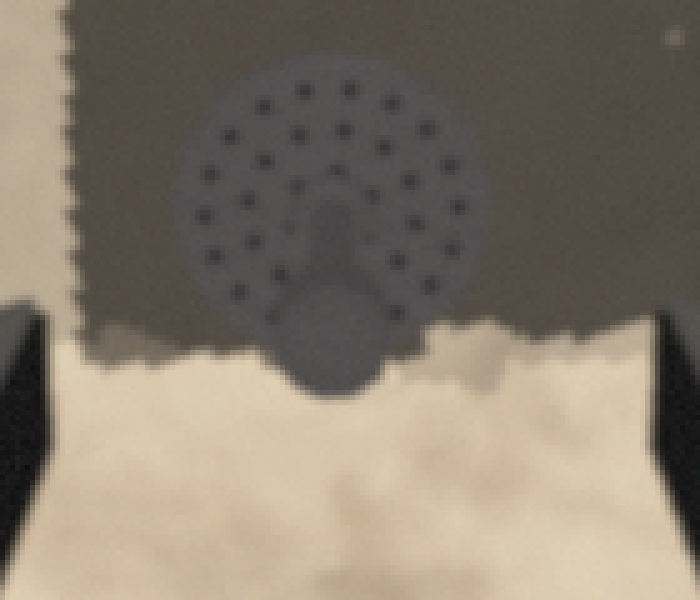

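Call:
move_arm(targets=[[-0.3,-0.5,10,0],[-0.3,-0.4,9,0],[0,0,0,0],[0,0,0,0],[0,0,0,0]])

```text
clock: 24.18
tool_pos: [425.0, -187.1, 45.8]
tool_rot: [-3.138, -0.011, 1.22]
force: [0.2, -0.1, -0.8]
opening: 65.8
```

Run:
```python
from h import *
c=cam('wrist','w22')
plan(424,-186.7,45,70,n=1)
print(proj(c,[[424,-187,51],[423,-187,4],observe()['tool_pos']]),np.degrees(observe()['tool_rot']))
cv2.imwrite('pics/w22a.png',cv2.resize(c['color'][180:300,210:350,::-1],None,fx=5,fy=5,interpolation=3))
```

```text
at [ 425.1 -187.1   45.8] yaw 69.92439726159935 t 24.23 F [ 0.4 -0.4 -0.7] open 65.70925898896544 j6 -1.7668275870764505
[[0.0, -1.2, 0.8, -0.1], [0, 0, 0, 0], [0, 0, 0, 0], [0, 0, 0, 0], [0, 0, 0, 0]]
[[277.6 256.7]
 [276.7 227.5]
 [278.  254.8]] [-179.8   -0.6   69.9]
```

View pics/w22a.png

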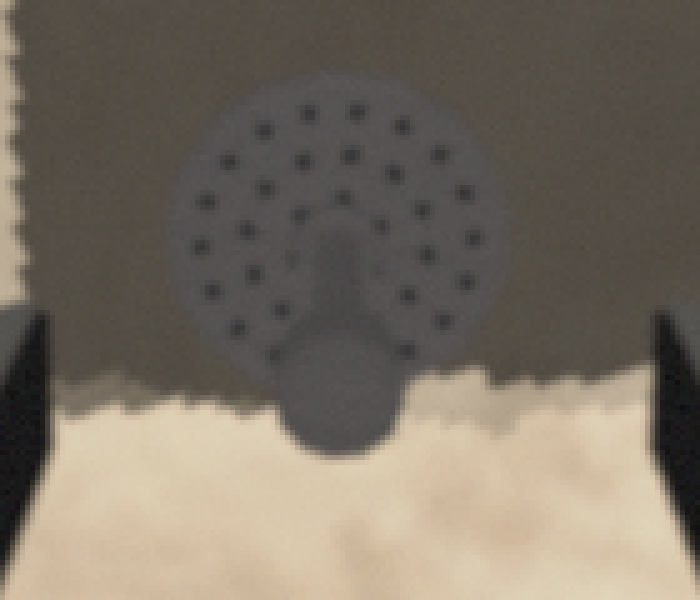

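Call:
move_arm(targets=[[0,0,1.5,0],[0,0,0,0],[0,0,0,0],[0,0,0,0],[0,0,0,0]], hand=1)

```text
clock: 24.85
tool_pos: [425.4, -187.3, 44.7]
tool_rot: [-3.139, -0.01, 1.22]
force: [0.3, -0.6, 0.1]
opening: 18.8
```

Call:
move_arm(targets=[[0,0,0,0],[0,0,0,0],[0,0,-5,0],[0,0,-20,0],[0,0,-40,0]])

```text
clock: 25.48
tool_pos: [422.5, -186.2, 107.3]
tool_rot: [-3.13, -0.012, 1.22]
force: [-0.1, -1.4, 0.1]
opening: 12.8
```

Run:
```python
from h import *
c=cam('wrist','w23')
plan(441.3,70.2,225,109.8,n=6)
print(np.degrees(observe()['tool_rot']))
```

```text
at [ 426.1 -188.5  114.5] yaw 69.92757222801184 t 25.52 F [ 2.  -1.6  3.1] open 12.903920275486 j6 -1.7667868608017958
[[41.5, -12.4, -18.0, -6.6], [42.7, -7.5, -18.0, -6.6], [43.3, -2.6, -18.0, -6.6], [43.3, 2.4, -18.0, -6.6], [42.7, 7.4, -18.0, -6.6]]
[[41.6, 12.3, -18.0, -6.6], [0, 0, 0, 0], [0, 0, 0, 0], [0, 0, 0, 0], [0, 0, 0, 0]]
[180.   -0.6  69.9]
```

View pics/w23.png

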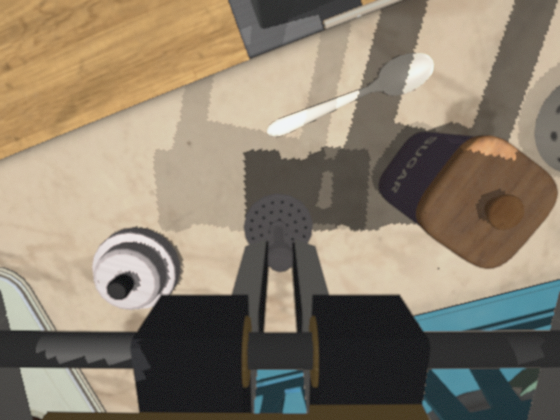

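Call:
move_arm(targets=[[0,0,-50,0],[30,-9,-45,-6.6],[43,-8,-22,-6.6],[43,-3,0,-6.6],[43,3,0,-6.6]])

```text
clock: 26.15
tool_pos: [435.7, -26.8, 239.5]
tool_rot: [3.13, -0.007, 1.689]
force: [0.3, 0.3, -0.5]
opening: 12.5
```

Run:
```python
from h import *
plan(441.3,70.2,222,109.8,n=5)
print(np.degrees(observe()['tool_rot']))
```

```text
at [435.7 -26.8 239.5] yaw 96.78137715297092 t 26.15 F [ 0.3  0.3 -0.5] open 12.465120008370889 j6 -1.8869791425809825
[[19.1, 3.4, 3.7, -2.6], [18.9, 4.2, 3.7, -2.6], [18.7, 5.1, 3.7, -2.6], [18.5, 5.9, 3.7, -2.6], [18.2, 6.8, 3.7, -2.6]]
[179.3  -0.4  96.8]
```

Call:
move_arm(targets=[[24,4,5,-3.2],[26,6,5,-3.2],[24,7,4,-3.2],[14,5,3,-3.2],[0,0,0,0]])

```text
clock: 26.78
tool_pos: [440.4, 69.7, 224.0]
tool_rot: [3.125, -0.003, 1.927]
force: [1.3, -0.1, -0.9]
opening: 12.2
```

Run:
```python
from h import *
c=cam('wrist','w24')
plan(441.3,70.2,205,109.8,n=2)
print(np.degrees(observe()['tool_rot']))
print(proj(c,[[441.3,70.2,149.5]]))
```

```text
at [440.5  69.2 224.2] yaw 110.32076926141517 t 26.82 F [ 0.6 -0.3 -0.3] open 12.601270375081222 j6 -1.9019233228725012
[[0.3, 0.4, 9.6, 0.3], [0.3, 0.4, 9.6, 0.3], [0, 0, 0, 0], [0, 0, 0, 0], [0, 0, 0, 0]]
[179.   -0.1 110.3]
[[278.6 214.8]]
```

View pics/w24.png

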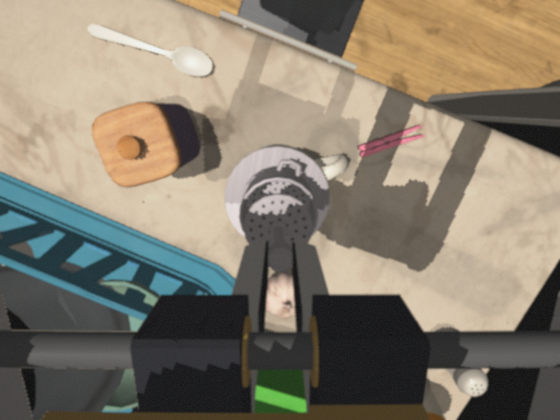

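Call:
move_arm(targets=[[0.3,0.5,9,0],[0.3,0.5,9,0],[0.2,0.3,5,0],[0,0,0,0],[0,0,0,0]])

```text
clock: 27.45
tool_pos: [442.0, 68.2, 199.2]
tool_rot: [3.126, -0.002, 1.921]
force: [0.5, -0.0, -1.2]
opening: 12.8
```

```bash
cat >> h.py <<'E'
def three(n,scr=(150,270,210,340),sdr=(90,240,210,340)):
    s=observe()
    c=cam('wrist',n+'w');a=cam('scene',n+'s')['color'];b=cam('side',n+'d')['color']
    A=cv2.resize(a[scr[0]:scr[1],scr[2]:scr[3]],(400,370),interpolation=3)
    B=cv2.resize(b[sdr[0]:sdr[1],sdr[2]:sdr[3]],(350,370),interpolation=3)
    cv2.imwrite('pics/'+n+'x.png',np.hstack([A,B])[:,:,::-1])
    return c
E
python3 - <<'E'
from h import *
plan(441.3,70.2,180,109.8,n=2)
c=three('p1'); 
print(np.degrees(observe()['tool_rot']))
cv2.imwrite('pics/p1wa.png',cv2.resize(c['color'][150:290,210:350,::-1],None,fx=4,fy=4,interpolation=3))
E
```

```text
at [442.   68.2 199.2] yaw 110.03704980506005 t 27.45 F [ 0.5 -0.  -1.2] open 12.816969252958847 j6 -1.8989535707486287
[[1.0, -0.1, 9.6, 0.1], [1.0, -0.1, 9.6, 0.1], [0, 0, 0, 0], [0, 0, 0, 0], [0, 0, 0, 0]]
[179.1  -0.1 110.1]
```

View pics/p1x.png

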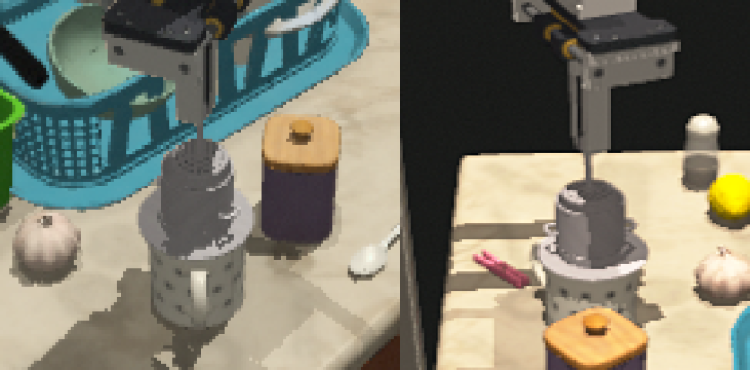

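View pics/p1wa.png

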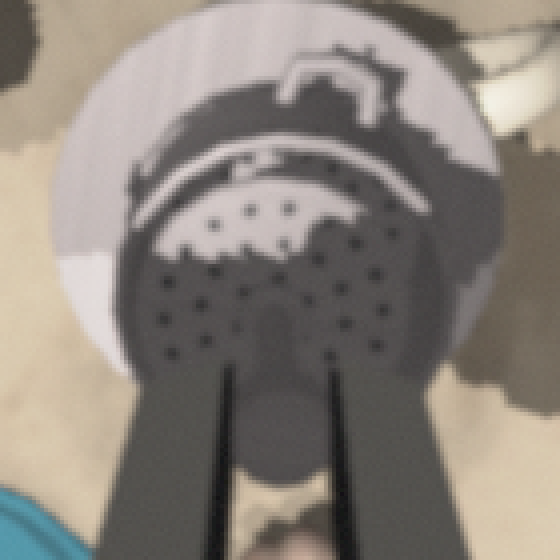

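Call:
move_arm(targets=[[1.5,0,5,0],[0.7,0,8,0],[0,0,8,0],[0,0,0,0],[0,0,0,0]])

```text
clock: 28.22
tool_pos: [441.4, 70.9, 176.8]
tool_rot: [3.126, -0.002, 1.921]
force: [-0.1, 0.8, -0.2]
opening: 12.5
```

Run:
```python
from h import *
plan(441.3,70.2,155,109.8,n=3)
c=three('p2'); 
print(np.degrees(observe()['tool_rot']))
cv2.imwrite('pics/p2wa.png',cv2.resize(c['color'][150:290,210:350,::-1],None,fx=4,fy=4,interpolation=3))
```

```text
at [441.4  70.9 176.8] yaw 110.07250253413471 t 28.23 F [-0.1  0.8 -0.2] open 12.549005926780831 j6 -1.8938000112255353
[[-0.2, -0.2, 7.2, 0.1], [-0.2, -0.2, 7.2, 0.1], [-0.2, -0.2, 7.2, 0.1], [0, 0, 0, 0], [0, 0, 0, 0]]
[179.1  -0.1 110.1]
```

View pics/p2x.png

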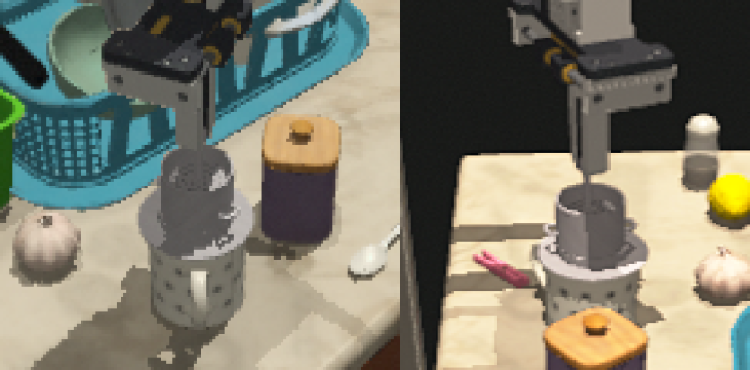

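View pics/p2wa.png

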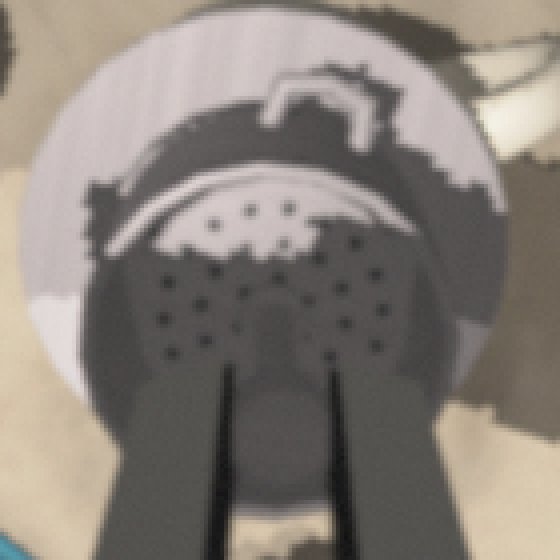

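Call:
move_arm(targets=[[-0.2,0,8,0],[-0.2,0,8,0],[0,0,6,0],[0,0,0,0],[0,0,0,0]])

```text
clock: 29.0
tool_pos: [441.9, 70.6, 153.3]
tool_rot: [3.125, -0.002, 1.921]
force: [-0.5, -0.2, -0.4]
opening: 12.7
```

Run:
```python
from h import *
plan(441.3,70.2,150,109.8,n=1)
s=observe();print(np.degrees(s['tool_rot']),s['ft_torque'])
```

```text
at [441.9  70.6 153.3] yaw 110.06872774411404 t 29.0 F [-0.5 -0.2 -0.4] open 12.741820711029758 j6 -1.8947685099479394
[[-0.1, -0.8, 3.3, 0.3], [0, 0, 0, 0], [0, 0, 0, 0], [0, 0, 0, 0], [0, 0, 0, 0]]
[179.1  -0.1 110.1] [ 0.1 -0.1 -0.1]
```

Call:
move_arm(targets=[[0,0,2,0],[0,0,0,0],[0,0,1.5,0],[0,0,0,0],[0,0,0,0]])

```text
clock: 29.62
tool_pos: [442.4, 70.6, 150.2]
tool_rot: [3.124, -0.001, 1.921]
force: [0.0, -0.2, -1.2]
opening: 12.9
```

Run:
```python
from h import *
plan(441.3,70.2,149.5,109.8,n=1)
c=three('p3')
```

```text
at [442.4  70.6 150.2] yaw 110.06692488248133 t 29.62 F [ 0.  -0.2 -1.2] open 12.940125191878984 j6 -1.8947159240463305
[[0.0, -1.2, 0.7, 0.3], [0, 0, 0, 0], [0, 0, 0, 0], [0, 0, 0, 0], [0, 0, 0, 0]]
```

View pics/p3x.png

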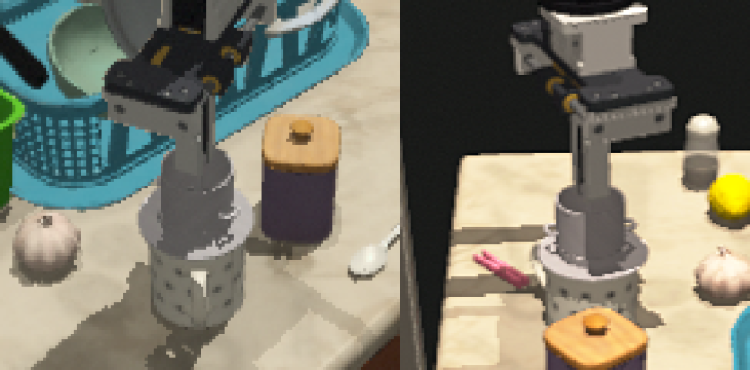

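Call:
move_arm(targets=[[0,-0.5,1,0],[0,0,0,0],[0,0,0,0],[0,0,0,0],[0,0,0,0]])

```text
clock: 30.4
tool_pos: [441.9, 70.4, 149.2]
tool_rot: [3.124, -0.001, 1.921]
force: [0.6, 0.2, -0.6]
opening: 12.8
```

Call:
move_arm(targets=[[0,0,0,0],[0,0,0,0],[0,0,0,0],[0,0,0,0],[0,0,0,0]], hand=0.75)

```text
clock: 31.02
tool_pos: [442.4, 70.4, 149.9]
tool_rot: [3.123, -0.001, 1.921]
force: [0.3, 0.2, -0.5]
opening: 23.7
```

Call:
move_arm(targets=[[0,0,-10,0],[0,0,-30,0],[0,0,-40,0],[0,0,0,0],[0,0,0,0]])

```text
clock: 31.65
tool_pos: [440.7, 69.8, 233.2]
tool_rot: [3.123, -0.001, 1.921]
force: [-0.7, 0.2, -0.8]
opening: 23.4
```

Run:
```python
from h import *
c=three('p4')
plan(430,-290,215,70,vmax=55)
print(np.degrees(observe()['tool_rot']),proj(c,[[441.3,70.2,155.5],[441.3,70.2,149.5],[441.3,70.2,104]]))
cv2.imwrite('pics/p4wa.png',cv2.resize(c['color'][130:270,210:350,::-1],None,fx=4,fy=4,interpolation=3))
```

```text
at [440.5  69.8 232.6] yaw 110.06832375072439 t 31.8 F [ 0.1 -0.  -0.3] open 23.45588657726535 j6 -1.895269405356919
[[-47.8, -19.1, 2.1, 5.7], [-49.4, -14.2, 2.2, 5.7], [-50.6, -9.2, 2.3, 5.7], [-51.3, -4.1, 2.4, 5.7], [-51.4, 1.0, 2.5, 5.7]]
[[-51.1, 6.1, 2.6, 5.7], [-50.2, 11.2, 2.7, 5.7], [0, 0, 0, 0], [0, 0, 0, 0], [0, 0, 0, 0]]
[179.   -0.1 110.1] [[278.8 213. ]
 [278.8 210.7]
 [278.9 196.1]]
```

View pics/p4x.png

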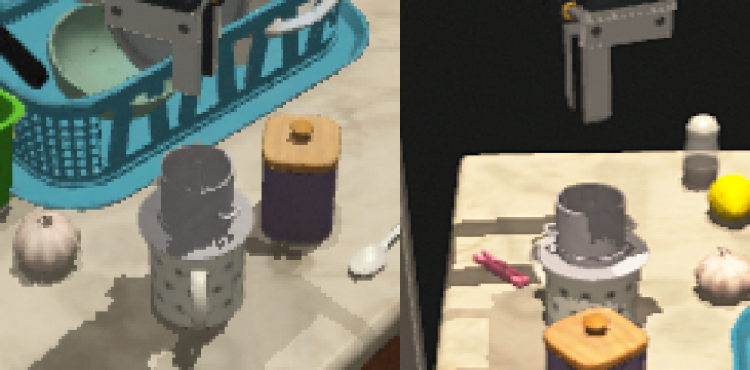

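View pics/p4wa.png

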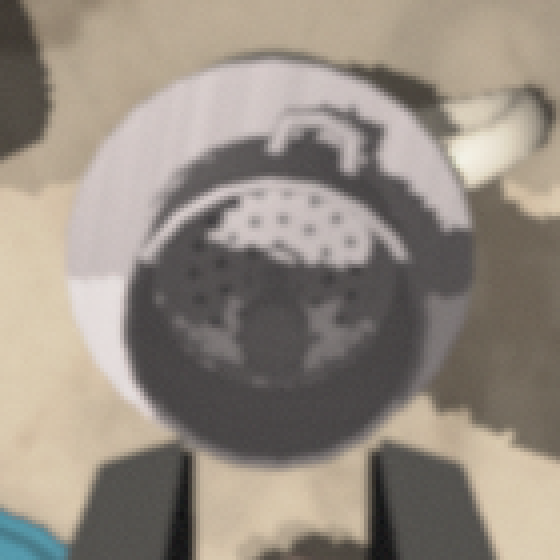

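Call:
move_arm(targets=[[-48,-19,2,5.7],[-49.5,-14,2,5.7],[-50.5,-9,2,5.7],[-51,-4,2,5.7],[-51,1,5,5.7]], hand=0.3)

```text
clock: 32.42
tool_pos: [431.3, -189.2, 211.5]
tool_rot: [3.134, -0.012, 1.417]
force: [1.0, 0.5, -0.2]
opening: 65.3
```

Run:
```python
from h import *
plan(430,-320,130,70,n=4)
```

```text
at [ 431.3 -189.2  211.5] yaw 81.21560214652106 t 32.42 F [ 1.   0.5 -0.2] open 65.27290397016978 j6 -1.960179844109744
[[-32.6, 4.5, 20.0, 2.8], [-32.3, 6.1, 20.0, 2.8], [-32.0, 7.7, 20.0, 2.8], [-31.6, 9.2, 20.0, 2.8], [0, 0, 0, 0]]
```

Call:
move_arm(targets=[[-32,4.5,15,2.8],[-32,6,20,2.8],[-32,7.5,20,2.8],[-26,7,18,2.8],[0,0,0,0]])

```text
clock: 33.05
tool_pos: [424.3, -318.0, 127.3]
tool_rot: [-3.135, -0.018, 1.209]
force: [-0.5, 0.6, -0.1]
opening: 65.9
```

Run:
```python
from h import *
c=cam('wrist','l1')
s=observe();print(s['tool_pos'],np.degrees(s['tool_rot']))
print(proj(c,[[430,-320,39],[430,-320,0],s['tool_pos']]))
cv2.imwrite('pics/l1a.png',cv2.resize(c['color'][130:290,200:360,::-1],None,fx=3.5,fy=3.5,interpolation=3))
```

```text
[ 424.9 -317.5  128.4] [-179.7   -1.    69.3]
[[276.6 219.1]
 [276.2 206.7]
 [279.3 256. ]]
```

View pics/l1.png

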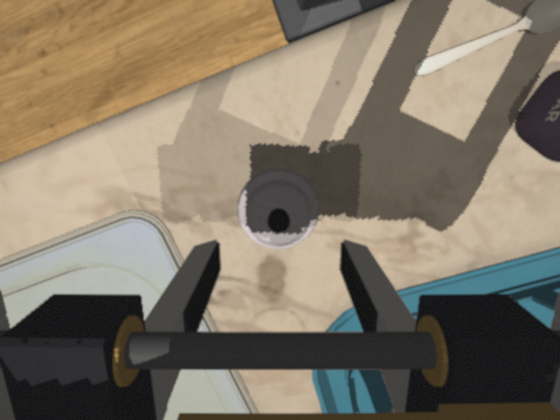

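Run:
```python
from h import *
c=cam('wrist')
print(onz(c,279,219.5,39))
plan(430.6,-318.3,55,69.5,n=4)
```

```text
[ 432. -318.   39.]
at [ 425.6 -317.3  129.7] yaw 69.38424049711125 t 33.15 F [ 0.8 -0.8  0.1] open 66.01072449949493 j6 -1.9686010374741878
[[-0.1, 1.3, 18.7, -0.0], [-0.1, 1.3, 18.7, -0.0], [-0.1, 1.3, 18.7, -0.0], [-0.1, 1.3, 18.7, -0.0], [0, 0, 0, 0]]
```

Call:
move_arm(targets=[[0,1.3,18,0],[0,1.3,18,0],[0,1.3,18,0],[0,1.3,17,0],[0,0,0,0]])

```text
clock: 33.78
tool_pos: [432.1, -314.4, 54.9]
tool_rot: [-3.14, -0.017, 1.217]
force: [-0.2, -0.3, -0.6]
opening: 65.9
```

Run:
```python
from h import *
c=cam('wrist','l2')
s=observe();print(s['tool_pos'],np.degrees(s['tool_rot']))
print(proj(c,[[431.3,-318.3,39],[431.3,-318.3,47],s['tool_pos']]))
plan(431.3,-318.3,34,69.5,n=2)
cv2.imwrite('pics/l2a.png',cv2.resize(c['color'][150:310,200:360,::-1],None,fx=3.5,fy=3.5,interpolation=3))
```

```text
[ 432.6 -314.9   56. ] [-180.    -1.    69.7]
[[271.  245.2]
 [270.9 250.3]
 [277.5 256.5]]
at [ 432.6 -314.9   56. ] yaw 69.71216241869797 t 33.83 F [0.6 0.5 0.7] open 65.98176809292349 j6 -1.964910395056082
[[-2.0, -0.0, 11.0, 0.1], [-2.0, -0.0, 11.0, 0.1], [0, 0, 0, 0], [0, 0, 0, 0], [0, 0, 0, 0]]
```

View pics/l2a.png

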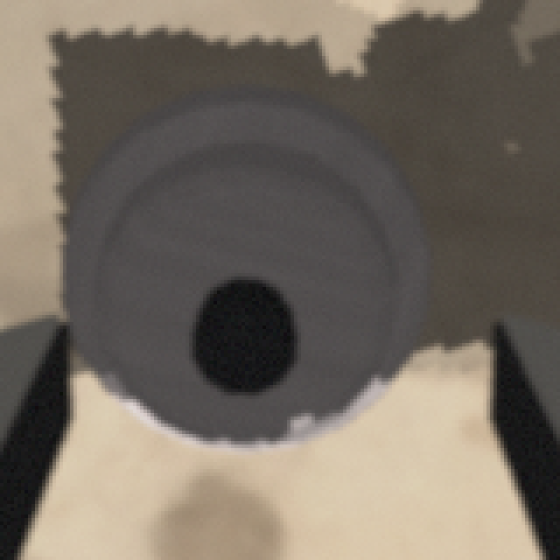

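Call:
move_arm(targets=[[-2.5,0,9,0],[-2,0,9,0],[0,0,3,0],[0,0,0,0],[0,0,0,0]])

```text
clock: 34.45
tool_pos: [432.1, -320.3, 35.4]
tool_rot: [3.138, -0.015, 1.216]
force: [-0.0, 0.1, 0.5]
opening: 66.0
```

Run:
```python
from h import *
c=cam('wrist','l3')
print(proj(c,[[431.3,-319,39]]))
plan(431.3,-319,33.5,69.7,n=1)
cv2.imwrite('pics/l3a.png',cv2.resize(c['color'][170:330,200:360,::-1],None,fx=3.5,fy=3.5,interpolation=3))
```

```text
[[279.7 255.2]]
at [ 432.1 -320.3   35.5] yaw 69.69854336690777 t 34.5 F [-0.4  0.5  0.1] open 65.60196787085162 j6 -1.9733072198952677
[[0.9, -1.2, 2.0, -0.0], [0, 0, 0, 0], [0, 0, 0, 0], [0, 0, 0, 0], [0, 0, 0, 0]]
```

View pics/l3a.png

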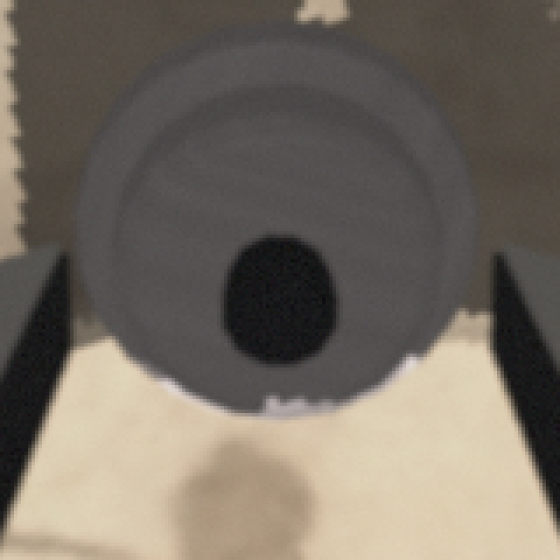

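Call:
move_arm(targets=[[0,0,1.5,0],[0,0,0,0],[0,0,0,0],[0,0,0,0],[0,0,0,0]], hand=1)

```text
clock: 35.12
tool_pos: [432.5, -320.5, 34.5]
tool_rot: [3.137, -0.015, 1.217]
force: [0.1, -0.1, -0.6]
opening: 19.6
```

Call:
move_arm(targets=[[0,0,0,0],[0,0,0,0],[0,0,-10,0],[0,0,-30,0],[0,0,-30,0]])

```text
clock: 35.75
tool_pos: [429.9, -319.5, 103.6]
tool_rot: [-3.139, -0.018, 1.216]
force: [0.6, -0.1, -0.7]
opening: 16.2
```

Run:
```python
from h import *
c=cam('wrist','l4')
plan(441.3,70.2,225,110,n=9)
print(np.degrees(observe()['tool_rot']))
```

```text
at [ 431.9 -321.5  108.7] yaw 69.70955035931915 t 35.8 F [ 0.7 -1.2  1.3] open 16.61800371575318 j6 -1.973074343089216
[[41.4, -14.0, -12.4, -4.5], [42.3, -10.8, -12.4, -4.5], [43.1, -7.5, -12.3, -4.5], [43.5, -4.1, -12.3, -4.5], [43.7, -0.7, -12.3, -4.5]]
[[43.6, 2.7, -12.3, -4.5], [43.3, 6.1, -12.3, -4.5], [42.7, 9.4, -12.3, -4.5], [41.8, 12.7, -12.3, -4.5], [0, 0, 0, 0]]
[179.7  -0.8  69.7]
```

View pics/l4.png

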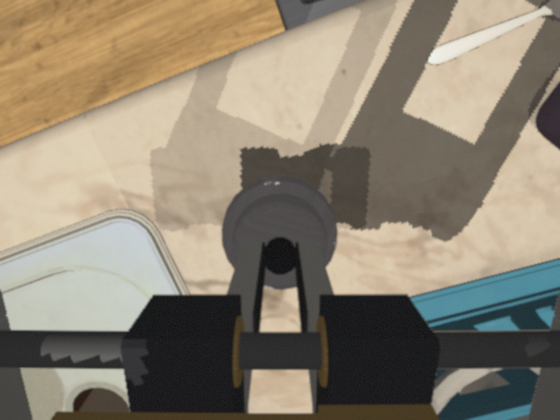

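Call:
move_arm(targets=[[20,-7,-40,-3],[42,-11,-35,-4.5],[43,-8,-25,-4.5],[43.5,-4,-15,-4.5],[43.5,-1,-5,-4.5]])

```text
clock: 36.42
tool_pos: [438.7, -124.8, 235.4]
tool_rot: [3.128, -0.011, 1.589]
force: [0.4, 0.6, -1.4]
opening: 16.4
```

Run:
```python
from h import *
plan(441.3,70.2,225,110,n=5)
print(np.degrees(observe()['tool_rot']))
```

```text
at [ 438.7 -124.8  235.4] yaw 91.02484735435495 t 36.42 F [ 0.4  0.6 -1.4] open 16.394728586996607 j6 -1.9998770163042332
[[39.0, 1.2, 2.5, -3.8], [38.8, 3.8, 2.6, -3.8], [38.5, 6.3, 2.6, -3.8], [38.0, 8.9, 2.6, -3.8], [37.3, 11.4, 2.7, -3.8]]
[179.2  -0.6  91. ]
```

Call:
move_arm(targets=[[44,1,3,-4.5],[46,5,3,-4.5],[44,8,3,-4.5],[36,9,3,-4],[18,6,0,-1]])

```text
clock: 37.05
tool_pos: [438.1, 74.1, 226.2]
tool_rot: [3.12, -0.004, 1.925]
force: [0.3, -0.8, -0.5]
opening: 16.8
```

Call:
move_arm(targets=[[0,0,0,0],[0,0,0,0],[0,0,0,0],[0,0,0,0],[0,0,0,0]])

```text
clock: 37.67
tool_pos: [438.1, 72.3, 226.0]
tool_rot: [3.12, -0.003, 1.923]
force: [0.6, 0.0, -0.2]
opening: 16.6
```

Run:
```python
from h import *
plan(441.3,70.2,210,110,n=3)
print(np.degrees(observe()['tool_rot']))
c=three('l5')
print(proj(c,[[441.3,70.2,149.5]]))
cv2.imwrite('pics/l5a.png',cv2.resize(c['color'][130:290,200:360,::-1],None,fx=3.5,fy=3.5,interpolation=3))
```

```text
at [438.1  72.3 226. ] yaw 110.17950527026144 t 37.67 F [ 0.6  0.  -0.2] open 16.635057050627324 j6 -1.8932228742583121
[[-1.0, 0.6, 5.3, 0.1], [-1.0, 0.6, 5.3, 0.1], [-1.0, 0.6, 5.3, 0.1], [0, 0, 0, 0], [0, 0, 0, 0]]
[178.8  -0.2 110.2]
[[274.3 215.2]]
```

View pics/l5a.png

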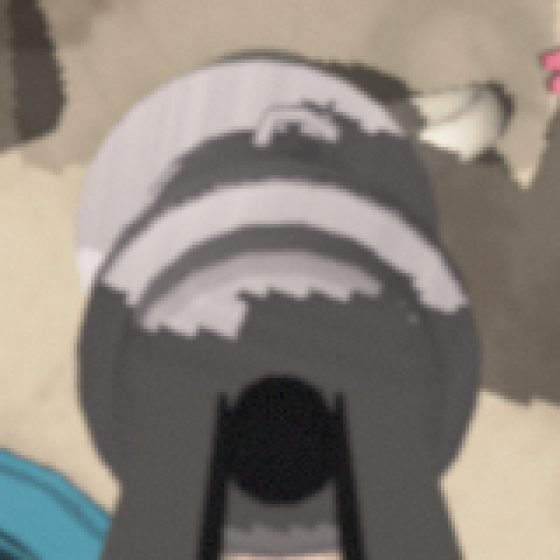

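View pics/l5x.png

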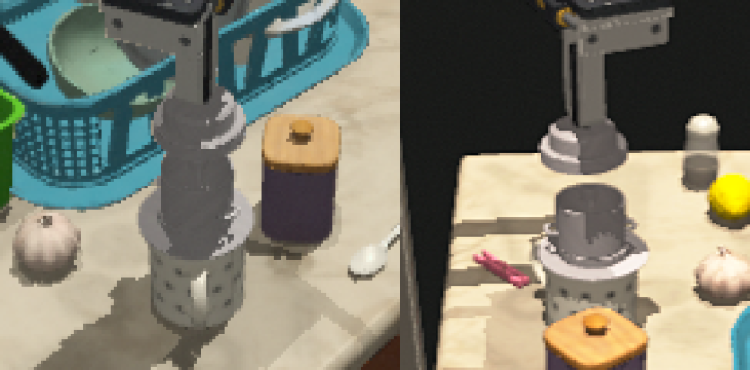

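Call:
move_arm(targets=[[-1,0.8,6,0],[-1,0.8,6,0],[-1,0.8,5,0],[0,0,0,0],[0,0,0,0]])

```text
clock: 38.45
tool_pos: [441.6, 70.7, 207.1]
tool_rot: [3.121, -0.003, 1.924]
force: [-0.1, 0.5, -0.5]
opening: 16.6
```

Run:
```python
from h import *
plan(441.3,70.2,188,110,n=3)
print(np.degrees(observe()['tool_rot']))
```

```text
at [441.6  70.7 207.1] yaw 110.22040834171736 t 38.45 F [-0.1  0.5 -0.5] open 16.55516414882194 j6 -1.898253472942361
[[-0.2, -0.3, 6.4, 0.1], [-0.2, -0.3, 6.4, 0.1], [-0.2, -0.3, 6.4, 0.1], [0, 0, 0, 0], [0, 0, 0, 0]]
[178.8  -0.2 110.2]
```

Call:
move_arm(targets=[[0,-0.3,6,0],[0,-0.3,6,0],[0,-0.3,6,0],[0,0,0,0],[0,0,0,0]])

```text
clock: 39.08
tool_pos: [441.0, 70.7, 187.9]
tool_rot: [3.121, -0.003, 1.924]
force: [0.2, 1.0, -1.0]
opening: 16.5
```

Run:
```python
from h import *
plan(441.3,70.2,182,110,n=2)
c=three('l6',scr=(165,235,230,310),sdr=(130,210,245,325))
```

```text
at [441.   70.7 187.9] yaw 110.22873473656017 t 39.08 F [ 0.2  1.  -1. ] open 16.480477512864727 j6 -1.8989133417327
[[-0.3, -0.0, 2.9, 0.1], [-0.3, -0.0, 2.9, 0.1], [0, 0, 0, 0], [0, 0, 0, 0], [0, 0, 0, 0]]
```

View pics/l6x.png

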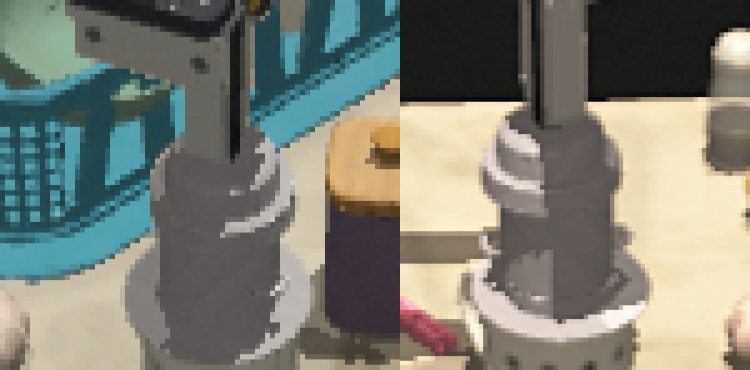

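Call:
move_arm(targets=[[0,0.6,2,0],[0,0.6,2,0],[0,0,2,0],[0,0,0,0],[0,0,0,0]])

```text
clock: 39.85
tool_pos: [442.6, 71.2, 181.9]
tool_rot: [3.121, -0.003, 1.924]
force: [-0.5, -0.1, -1.7]
opening: 16.1
```

Run:
```python
from h import *
plan(442.3,70.2,176,110,n=2)
c=three('l7',scr=(165,235,230,310),sdr=(130,210,245,325))
```

```text
at [442.6  71.2 181.9] yaw 110.2276986123616 t 39.85 F [-0.5 -0.1 -1.7] open 16.141317407802138 j6 -1.8979259041260583
[[-0.4, -0.4, 2.9, 0.1], [-0.4, -0.4, 2.9, 0.1], [0, 0, 0, 0], [0, 0, 0, 0], [0, 0, 0, 0]]
```

View pics/l7x.png

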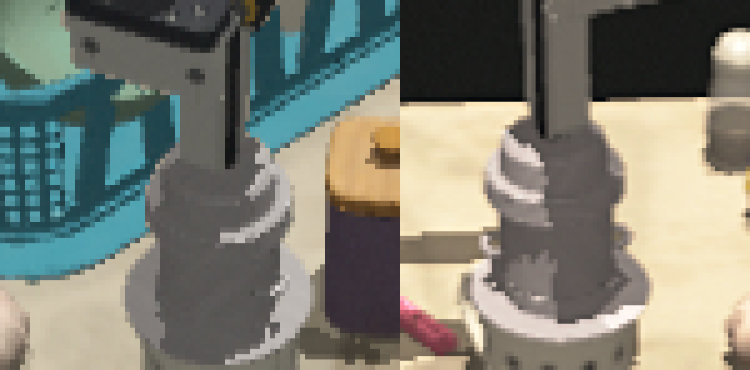

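Call:
move_arm(targets=[[0,0,2,0],[0,0,0,0],[0,0,2,0],[0,0,0,0],[0,0,0,0]])

```text
clock: 40.62
tool_pos: [442.7, 71.2, 177.7]
tool_rot: [3.12, -0.003, 1.924]
force: [-0.8, 0.0, -0.5]
opening: 16.4
```

Run:
```python
from h import *
plan(442.3,70.2,174,110,n=2)
s=observe();print(s['ft_torque'],np.degrees(s['tool_rot']))
```

```text
at [442.7  71.2 177.7] yaw 110.22938510465264 t 40.62 F [-0.8  0.  -0.5] open 16.409665353466973 j6 -1.8979740972497976
[[-0.4, -0.4, 1.8, 0.1], [-0.4, -0.4, 1.8, 0.1], [0, 0, 0, 0], [0, 0, 0, 0], [0, 0, 0, 0]]
[ 0.1 -0.1  0. ] [178.8  -0.2 110.2]
```

Lid skirt is 6 mm below the rim with no contact force; go on.

Call:
move_arm(targets=[[0,0,2,0],[0,0,0,0],[0,0,1.5,0],[0,0,0,0],[0,0,0,0]])

```text
clock: 41.25
tool_pos: [443.0, 71.4, 174.5]
tool_rot: [3.119, -0.003, 1.924]
force: [-0.2, 0.5, -0.9]
opening: 16.5
```

Run:
```python
from h import *
plan(442.3,70.2,173,110,n=1)
c=three('l8',scr=(165,235,230,310),sdr=(130,210,245,325))
```

```text
at [443.   71.4 174.5] yaw 110.23333813847084 t 41.25 F [-0.2  0.5 -0.9] open 16.498824612303864 j6 -1.8979487172882008
[[-0.8, -1.1, 1.4, 0.2], [0, 0, 0, 0], [0, 0, 0, 0], [0, 0, 0, 0], [0, 0, 0, 0]]
```

View pics/l8x.png

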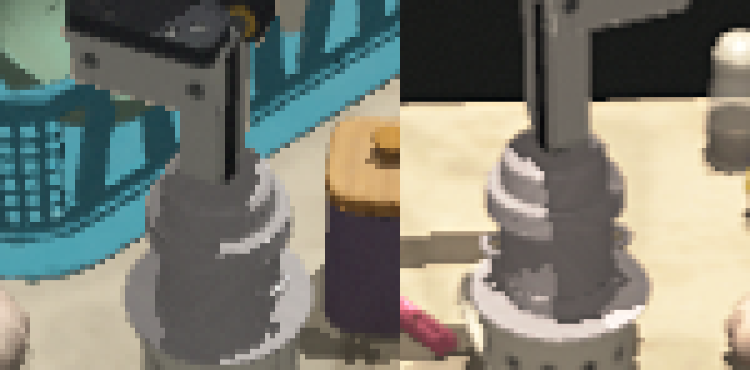

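Call:
move_arm(targets=[[0,-0.4,1.3,0],[0,0,0,0],[0,0,0,0],[0,0,0,0],[0,0,0,0]])

```text
clock: 42.02
tool_pos: [443.2, 71.5, 174.1]
tool_rot: [3.117, -0.003, 1.924]
force: [-0.1, 0.2, 1.3]
opening: 16.3
```

Call:
move_arm(targets=[[0,0,0,0],[0,0,0,0],[0,0,0,0],[0,0,0,0],[0,0,0,0]], hand=0.55)

```text
clock: 42.65
tool_pos: [442.8, 71.1, 173.2]
tool_rot: [3.119, -0.003, 1.924]
force: [0.5, -0.4, 0.1]
opening: 42.1
```

Call:
move_arm(targets=[[0,0,-10,0],[0,0,-35,0],[0,0,-45,0],[0,0,0,0],[0,0,0,0]])

```text
clock: 43.28
tool_pos: [440.7, 70.2, 267.1]
tool_rot: [3.119, -0.002, 1.924]
force: [-0.4, 0.0, -1.0]
opening: 42.4
```

Run:
```python
from h import *
c=three('l9',scr=(160,270,210,330),sdr=(130,240,225,335))
s=observe();print(s['tool_pos'],s['opening'],proj(c,[[441.3,70.2,177],[441.3,70.2,149.5]]))
```

```text
[440.5  70.2 266.4] 41.97994954335838 [[278.2 207.8]
 [278.3 198.7]]
```

View pics/l9x.png

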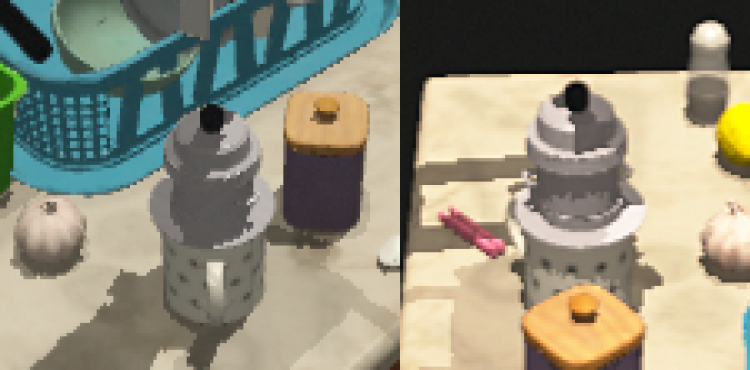

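View pics/l9w.png

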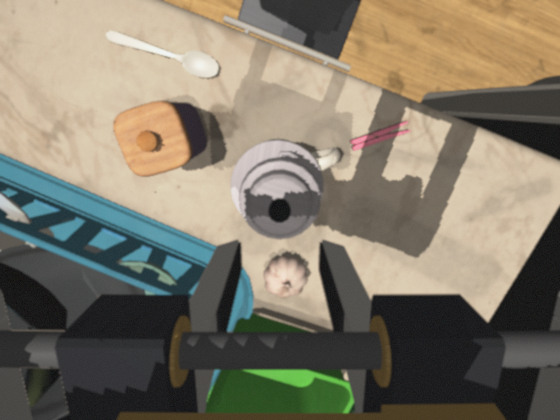

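Run:
```python
from h import *
a=cv2.imread('pics/l9d.png')[148:210,250:312];b=cv2.imread('pics/p4d.png')[148:210,250:312]
f=lambda a:cv2.convertScaleAbs(cv2.resize(a,(396,480),interpolation=cv2.INTER_CUBIC),alpha=1.3)
cv2.imwrite('pics/cmp_d.png',np.hstack([f(b),f(a)]))
a=cv2.imread('pics/l9s.png')[185:262,245:305];b=cv2.imread('pics/p4s.png')[185:262,245:305]
cv2.imwrite('pics/cmp_s.png',np.hstack([f(b),f(a)]))
```

```text
(no output)
```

View pics/cmp_d.png

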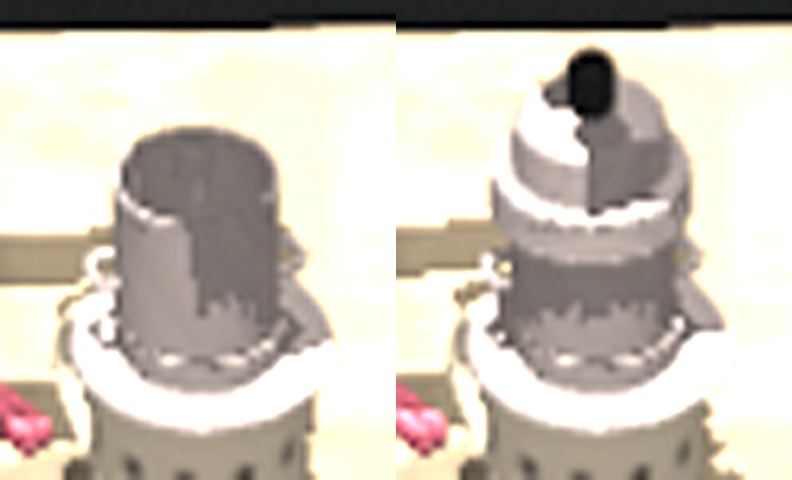

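View pics/cmp_s.png

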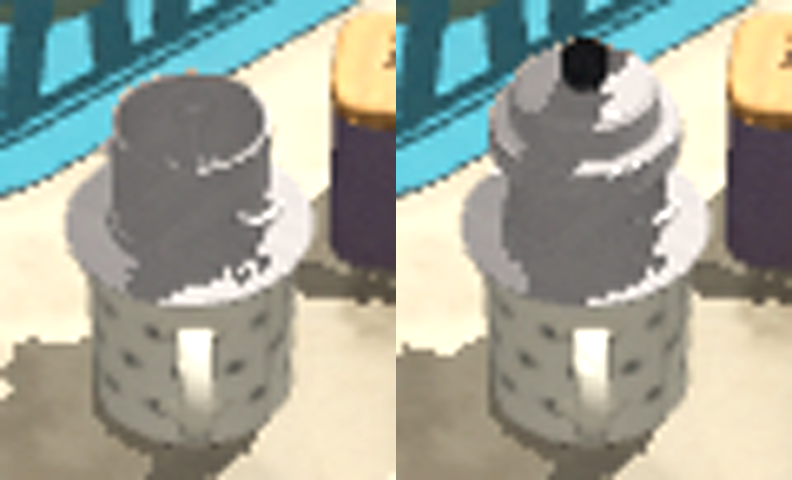

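Run:
```python
from h import *
th=np.linspace(0,2*np.pi,180)
def ext(c,r,z,cx=441.5,cy=70.2):
    p=proj(c,np.c_[cx+r*np.cos(th),cy+r*np.sin(th),np.full(180,z)]); return p[:,0].min(),p[:,0].max(),p[:,1].min(),p[:,1].max()
for n,x0,y0,kx,ky in (('side',250,148,396/62,480/62),('scene',245,185,396/60,480/77)):
    c=cam(n)
    for nm,r,z in (('knobtop',8.5,177.3),('skirtbot',36.5,138.5),('skirttop',36.5,149.5),('rim',30,149.5),('flangetop',48,93.5),('flangebot',48,91),('mugrim',41,91)):
        e=ext(c,r,z); print(n,nm,'cols %.0f %.0f rows %.0f %.0f'%((e[0]-x0)*kx,(e[1]-x0)*kx,(e[2]-y0)*ky,(e[3]-y0)*ky))
```

```text
side knobtop cols 168 217 rows 61 89
side skirtbot cols 90 296 rows 130 257
side skirttop cols 89 296 rows 98 224
side rim cols 107 278 rows 108 212
side flangetop cols 61 325 rows 237 411
side flangebot cols 61 325 rows 244 419
side mugrim cols 80 306 rows 256 405
scene knobtop cols 164 211 rows 45 73
scene skirtbot cols 90 287 rows 74 198
scene skirttop cols 89 287 rows 53 177
scene rim cols 107 270 rows 63 165
scene flangetop cols 64 315 rows 138 302
scene flangebot cols 64 315 rows 142 306
scene mugrim cols 82 297 rows 154 293
```

Run:
```python
from h import *
s=observe();print(s['clock'],s['force'],s['tool_pos']);print(finish_job())
```

```text
43.525 [-0.1 -0.2 -0.2] [440.4  70.2 266.3]
the job is handed in; nothing more can be done
None
```

The coffee maker is built up on the mug and the job is handed in at 43.5 s of the 109 s allowed. The order was plate, chamber, press, lid, with each part let go before the next was fetched.

**Fit:** In the last scene and side views the stack looks level and coaxial. The lid's knob height agrees with a fully home lid to about 1 mm. The lid skirt's lower edge read about 2 mm high in the side view, which I put down to blur. The last picture from straight above shows the lid within about 2 mm of the axis.

**Forces:** Every wrist force reading was at most about 4 N, and the arm stands clear about 80 mm above the lid.

**Mug and sugar:** The mug looked unmoved: the plate on it still measured within about 1.5 mm of the mouth position I measured first. The canister looked upright and in place by eye; I did not re-measure it.

**Disagreements:** The scene and side cameras differed from each other by about 10 mm in y, so I relied on the wrist camera for positions. The tool's tilt drifted by up to 2.5° during moves; the parts settled level when let go.

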